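Close a fresh casting into the flat-curing press

ROBOT

A 6-joint arm with a two-finger parallel gripper is mounted at the origin on a cart in front of the work surface, level with it; the furniture and walls round the work are solid. World frame = base frame: x ahead of the robot, y to its left, z up, the work surface at z = 0. Lengths are in m, angles in rad, forces in N, time in s.
With the tool pointing down it reaches from about 0.25 to 0.725 m from the base axis. Payload 4 kg.
Tool frame: the origin (TCP) lies between the finger pads; the fingertips stand 11 mm ahead of it and the grasp point (between the pads) lies 8 mm behind it (bot.tip_extent is the distance from the TCP to the fingertips, in m); z points along the fingers, y is the line along which they close (so a half turn about z gives the same grasp; the last joint's range is limited). The gripper opens to 85 mm and grips with 20 to 120 N. Pads are 22 mm wide; open, the fingers measure 114 mm over their backs; the gripper's body (76 mm by 85 mm) begins 54 mm behind the grasp point. The pads swing forward as they close: fully open they stand 13 mm farther back than shut.
Start: joints at [-1.121, 0.241, 0.005, 1.335, 0, 1.571], TCP at [0.217, -0.45, 0.21] pointing down, gripper open.
Joint ranges: [-2.72, 2.72], [-1.05, 1.87], [-1.09, 1.28], [-1.99, 2.15], [-1.42, 1.44], [-3.14, 3.14]. Speed limits (rad/s): [2.79, 2.79, 3.14, 3.14, 3.14, 3.14].

INTERFACE

Orientations are given as a unit quaternion [x, y, z, w].
In Python, from workcell import bot gives the robot as it stands. The module is installed in compiled form; this text tells all that it offers.
- The arm moves only by the tool drive_tool, never from a script. Its argument "rows" is a list of rows, each an object of numbers: "dx", "dy", "dz": the shift along the tool's x, y, z in units of 50 mm (1.0 is 50 mm); "wx", "wy", "wz": the turn, a rotation vector about the tool's x, y, z in units of 5 degrees (1.0 is 5 degrees); "hand": the finger opening in mm, from 0 to 85.4. A call has 1 to 20 rows; each row is the pose to reach, as a shift and turn from the pose commanded when the call began, along the tool's axes at that moment; what a row does not reach only later rows make up. A row lasts 1/10 s, in which the tool goes at most 50 mm and 8.59 degrees, less where a joint would pass 70% of its speed; a pose out of reach is approached as far as the arm can. A call with a gripper value outside its range is refused whole. The fingers move at their own pace and stop on an object; the grip force is fixed at half the most. Time passes only in rows, so rows that repeat a pose let the fingers close. It gives the time, the measured TCP pose, the force, the opening and the grip force at its end, in the units of the state.
- bot.get_obs(): the state, without advancing time (a new reading comes with each control period).
- bot.camera(name): name is "scene" or "top" or "wrist"; returns the picture (420x560x3 uint8, red, green, blue); there is no depth.
- bot.get_calibration(name): a dict with "vfov" (degrees; the focal length in pixels is half the picture's height over the tangent of half this angle, whatever the lens; pixels are square), "cx", "cy" (the principal point, pixels), "k1" (the pictures are not rectified: a ray, as slopes to the right and down, at radius r is drawn at 1 + k1 r^2 times it, then the intrinsics apply), "origin" and "rotation" of the camera in the world; the wrist camera has in their place "mount" (4x4, takes a point from camera to tool coordinates, whose origin is the TCP and whose axes are the flange's). Camera axes: x right, y up, looking along -z (the intrinsics and any distortion apply to the point x, -y, -z); pixel columns grow to the right and rows downward; lengths in m; the calibration is good to about 2 mm. A picture is of the moment at which its call begins: read the wrist's pose just before it. get_calibration takes no time and is no camera call.
- bot.job_done(): hands the job in; it is judged then, once.
Trained networks look in the newest picture that a camera, given by its name, has taken for a name from the list of things; names that differ only in an ending like _2 or _b are one class to them, and where a whole thing is asked for, a point or a joint stands for the part that bears it (a point fixed in the world has none). Each returns a list of dicts, best first, with "score" (0 to 1); they miss things now and then, are a little off and sometimes report something else, mostly with a low value. They report only what shows in the picture. A call takes as long as a camera call. They do not tell look-alikes from the thing itself.
- bot.look_for(camera, thing): "extent" ([centre column, centre row, width, height] in pixels, round what is visible of it).
- bot.outline_of(camera, thing): "region" (420x560 bool, what is visible of it) and "extent" ([centre column, centre row, width, height] in pixels, round what is visible of it).
The state is a dict: "clock": time; "joint_pos": joint angles; "joint_vel": joint speeds; "tau": joint torques, N m; "eef_pos": TCP position; "tool_rot": TCP orientation; "ft_force": force on the tool from outside, world axes, zero at the start; "ft_torque": the same for the moment, N m; "grip_width": finger opening in m; "grasp_force": force on a finger pad.
Only numpy, scipy, OpenCV 4.12 (cv2) and the standard library are available. Lean on these libraries where they do the work, as an engineer would, in place of code of your own. Each camera call takes 0.05 s, during which the arm holds its last target. There are 200 camera calls.

TASK

The zigzag casting is fresh from the mould and must finish curing flat. Lay it flat along the middle of the press bed and let go of it; then set the press board over it, cleat up, so that it sits level down between the rails, and last swing the red handle of the toggle clamp outwards and fully down until the clamp locks and its foot bears on the cleat. Leave the other castings where they lie.

Things in the scene. Friction and masses are not known exactly. Their poses are not given: they have to be found in the camera images.
- press: Flat-curing press, fixed: plywood base 176 x 300 x 15 mm with a bed, two side rails, two end stops and a steel toggle clamp. Origin: under the bed's centre at worktop height; z up, x across the bed, y along it towards the clamp (base spans y -98 to +202 mm).
- press_board: Loose plywood board 100 (x) x 140 (y) x 12 mm with a wooden cleat on top, 28 mm wide (x), 120 mm long, 36 mm high: 48 mm in all, 0.24 kg. Origin: centre of the underside, z up. Grasp the cleat. Seated on the casting its underside is at press z = 30 mm, with 3 mm play to each rail and 5 mm to each stop; the foot presses the middle of the cleat.
- zigzag: The casting to press: flat cream resin bar with a zigzag outline, 46 (x) x 119 (y) x 12 mm, about 0.05 kg. Origin: centre of the underside, z up, y along its length. About 44 mm wide across x near the middle (best at y = 0 to +10 mm).
- handle_grip (a point): Point on the axis of the handle's red round grip (23 mm thick), 35 mm short of its end. Path in the press's y-z plane (y, z in mm, handle's lean back from upright in degrees): open 154, 224, 14; then 210, 206, 33; 244, 190, 45; 264, 181, 52; 277, 174, 58; 288, 164, 66; 295, 150, 73; 301, 122, 84; locked 302, 112, 88 (nearly level). The handle's end is 35 mm further out.
- clamp_arm (a joint): Angle of the clamp arm: 0 open (upright, at the start), about 1.57 rad clamped (level over the bed). The handle drives it through a toggle link that locks just past dead centre; the arm swings towards the bed as the handle swings away from it.
- clamp_foot: Black rubber foot, 24 mm across, on a spring spindle at the end of the clamp arm. Origin: centre of its pressing face. Clamped, it presses the cleat over the bed's centre at press z = 78 mm with some 15 to 20 N.
- cross_disc: Bystander: cream resin disc with a cross bar, 77 x 115 x 13 mm, lying flat. Origin: centre of the underside. Not to be moved.
- arrow_part: Bystander: cream resin casting shaped like a broad arrow head, 49 x 68 x 12 mm, lying flat. Origin: centre of the underside. Not to be moved.
- bed (a point): Centre of the bed's top (aluminium plate), 18 mm over the worktop; axes as the press. Wooden rails along it: inner faces at x = +-53 mm, 16 mm thick, 130 mm long, tops 23 mm over the bed. Wooden end stops: inner faces at y = +-75 mm, 50 mm wide, same height.
- clamp_pivot (a point): Pivot of the clamp arm, at press y = 105, z = 97 mm. Open, the arm stands upright here (31 mm wide at most, top at z = 220 mm, foot pointing to the bed at y = 80 mm, z = 200 mm); the handle stands upright behind it.
Not all that is in view belongs to the job. Leave any blue look-alike of the zigzag alone.

How it is judged:
On the way, in this order (a step that is already met when the one before it is completed fails the run):
1. the zigzag casting lies flat along the middle of the bed, let go (x of zigzag in the frame of press between -0.018 and 0.018 m and y of zigzag in the frame of press between -0.018 and 0.018 m and z of zigzag in the frame of press between 0.014 and 0.022 m and angle between the y axis of zigzag and the y axis of press, either way round below 0.25 rad and angle between zigzag's own z axis and vertical below 0.06 rad and contact force between the fingers and zigzag below 0.1 N), for 0.2 s.
2. the press board sits level on the casting between the rails, let go (x of zigzag in the frame of press between -0.018 and 0.018 m and y of zigzag in the frame of press between -0.018 and 0.018 m and z of zigzag in the frame of press between 0.014 and 0.022 m and angle between the y axis of zigzag and the y axis of press, either way round below 0.25 rad and angle between zigzag's own z axis and vertical below 0.06 rad and x of press_board in the frame of press between -0.006 and 0.006 m and y of press_board in the frame of press between -0.009 and 0.009 m and z of press_board in the frame of press between 0.026 and 0.034 m and angle between press_board's own z axis and vertical below 0.04 rad and angle between the y axis of press_board and the y axis of press, either way round below 0.08 rad and contact force between the fingers and press_board below 0.1 N), for 0.2 s.
At the end, for the whole second after the job is handed in: Casting flat on the bed, within 18 mm of its centre and 0.25 rad of its length; board on it between the rails (6 mm across, 9 mm along, square to 0.08, level to 0.04 rad); clamp locked: handle grip point under 130 mm high, foot pressing the board with over 8 N; all at rest (x of zigzag in the frame of press between -0.018 and 0.018 m and y of zigzag in the frame of press between -0.018 and 0.018 m and z of zigzag in the frame of press between 0.014 and 0.022 m and angle between the y axis of zigzag and the y axis of press, either way round below 0.25 rad and angle between zigzag's own z axis and vertical below 0.06 rad and x of press_board in the frame of press between -0.006 and 0.006 m and y of press_board in the frame of press between -0.009 and 0.009 m and z of press_board in the frame of press between 0.026 and 0.034 m and angle between press_board's own z axis and vertical below 0.04 rad and angle between the y axis of press_board and the y axis of press, either way round below 0.08 rad and contact force between clamp_foot and press_board above 8 N and z of handle_grip in the frame of press below 0.13 m and linear speed of each of press_board, zigzag below 0.02 m/s); the robot touches nothing.
It fails at once if the cross-bar disc is shifted by more than 30 mm (distance of cross_disc from where it was at the start of the episode above 0.03 m).
It fails at once if the arrow casting is shifted by more than 30 mm (distance of arrow_part from where it was at the start of the episode above 0.03 m).
It also fails if it takes over 69 s, if anything falls off the work surface, if the arm or the gripper's body presses on something with over 40 N, if the wrist force passes 120 N, or if a joint passes its speed limit or range.

## Working session

There is one attempt and no reset: what is moved stays moved. The work goes in short steps, Python scripts to look and compute and a tool call to move; the robot and the scene stay as the last step left them, time stands still between calls to the robot, and variables do not carry over. Pictures are saved under pics/ and viewed, at most 10 in all, crops included, and the job is handed in when it is done.

Besides the shell and the picture viewer there is one more tool, called after "Request:" by a JSON object that holds its "op" and its "data", one argument or row to a line. drive_tool: Moves the arm, as the interface text tells. Its arguments: {"type":"object","properties":{"rows":{"type":"array","items":{"type":"object","properties":{"dx":{"type":"number"},"dy":{"type":"number"},"dz":{"type":"number"},"wx":{"type":"number"},"wy":{"type":"number"},"wz":{"type":"number"},"hand":{"type":"number"}}}}},"required":["rows"]}

```bash
mkdir -p pics
cat > h.py <<'E'
import numpy as np, cv2
from workcell import bot
from scipy.spatial.transform import Rotation as R
def cam(name):
    c=bot.get_calibration(name); f=210/np.tan(np.radians(c['vfov']/2))
    if 'mount' in c:
        o=bot.get_obs(); T=np.eye(4); T[:3,:3]=R.from_quat(o['tool_rot']).as_matrix(); T[:3,3]=o['eef_pos']
        M=T@np.array(c['mount']); return c,f,M[:3,3],M[:3,:3]
    return c,f,np.array(c['origin']),np.array(c['rotation'])
def proj(C,P):
    c,f,o,r=C; p=(np.atleast_2d(P)-o)@r; s=np.c_[p[:,0]/-p[:,2],-p[:,1]/-p[:,2]]
    s=s*(1+c['k1']*(s**2).sum(1,keepdims=True)); return s*f+[c['cx'],c['cy']]
def unproj(C,uv,z):
    c,f,o,r=C; d=(np.atleast_2d(uv)-[c['cx'],c['cy']])/f; s=d.copy()
    for _ in range(20): s=d/(1+c['k1']*(s**2).sum(1,keepdims=True))
    v=np.c_[s[:,0],-s[:,1],-np.ones(len(s))]@r.T
    return o+v*((z-o[2])/v[:,2])[:,None]
def save(im,n): cv2.imwrite('pics/'+n+'.png',im[:,:,::-1])
E
python3 - <<'E'
from h import *
for n in('top','scene'):
    save(bot.camera(n),n+'0'); C=cam(n); print(n,C[0])
    for t in('zigzag','press_board','press','cross_disc','arrow_part','clamp_arm','handle_grip'):
        for d in bot.outline_of(n,t)[:3]:
            ys,xs=np.nonzero(d['region']); m=[xs.mean(),ys.mean()]
            print(t,round(d['score'],2),np.round(d['extent']),np.round(m),unproj(C,m,0.012).round(3), d['region'].sum())
print(bot.get_obs())
E
```

```text
top {'vfov': 46.67276588901578, 'cx': 270.2460362821056, 'cy': 209.35768011345488, 'k1': -0.11571123606927607, 'origin': array([ 0.41457812, -0.12577549,  1.38804324]), 'rotation': array([-0.0458026 ,  0.03947742,  0.70906072, -0.70255004])}Traceback (most recent call last):
  File "<stdin>", line 7, in <module>
  File "h.py", line 16, in unproj
    v=np.c_[s[:,0],-s[:,1],-np.ones(len(s))]@r.T
      ~~~~~~~~~~~~~~~~~~~~~~~~~~~~~~~~~~~~~~^~~~
ValueError: matmul: Input operand 1 has a mismatch in its core dimension 0, with gufunc signature (n?,k),(k,m?)->(n?,m?) (size 4 is different from 3)
```

View pics/top0.png

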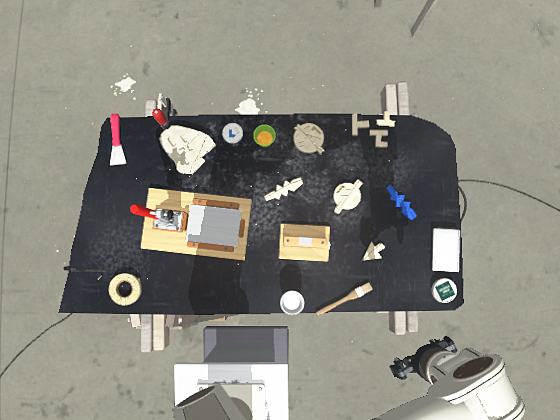

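The top view shows the press at about (195,223) with its clamp pointing left, the board at (305,241), the zigzag at (284,189), the disc at (347,195), the arrow at (374,252) and the blue look-alike at (402,203). The camera rotation is a quaternion, so I'll fix the helper.

```bash
sed -i "s/np.array(c\['rotation'\])/R.from_quat(c['rotation']).as_matrix()/" h.py
python3 - <<'E'
from h import *
for n in('top','scene'):
    save(bot.camera(n),n+'1'); C=cam(n)
    for t in('zigzag','press_board','press','cross_disc','arrow_part','handle_grip'):
        for d in bot.outline_of(n,t)[:3]:
            if d['score']<.3: continue
            ys,xs=np.nonzero(d['region']); m=[xs.mean(),ys.mean()]
            rc=cv2.minAreaRect(unproj(C,np.c_[xs,ys],0.012)[:,:2].astype(np.float32))
            print(n,t,round(d['score'],2),np.round(d['extent']),unproj(C,m,0.012).round(3), d['region'].sum(),[np.round(q,3) for q in rc])
o=bot.get_obs();print(o)
c=bot.get_calibration('wrist');print(c)
E
```

```text
top zigzag 0.92 [284. 192.  35.  22.] [[ 0.638 -0.151  0.012]] 340 [array([ 0.638, -0.151]), array([0.034, 0.117]), np.float64(26.223)]
top zigzag 0.67 [402. 204.  28.  34.] [[ 0.596 -0.49   0.012]] 271 [array([ 0.599, -0.488]), array([0.112, 0.026]), np.float64(37.162)]
top press_board 0.73 [304. 240.  50.  36.] [[ 0.486 -0.209  0.012]] 1831 [array([ 0.486, -0.209]), array([0.145, 0.103]), np.float64(86.402)]
top press 0.66 [304. 239.  46.  32.] [[ 0.487 -0.209  0.012]] 1684 [array([ 0.487, -0.209]), array([0.139, 0.099]), np.float64(87.131)]
top press 0.55 [190. 223. 122.  74.] [[0.543 0.1   0.012]] 6538 [array([0.546, 0.121]), array([0.347, 0.177]), np.float64(82.982)]
top cross_disc 0.75 [348. 199.  29.  31.] [[ 0.619 -0.332  0.012]] 607 [array([ 0.618, -0.338]), array([0.078, 0.091]), np.float64(12.591)]
top arrow_part 0.81 [374. 251.  19.  17.] [[ 0.458 -0.405  0.012]] 231 [array([ 0.459, -0.405]), array([0.055, 0.042]), np.float64(89.218)]
top handle_grip 0.67 [149. 214.  43.  22.] [[0.575 0.248 0.012]] 259 [array([0.572, 0.237]), array([0.113, 0.03 ]), np.float64(68.616)]
sce
[... 1442 characters left out ...]
ray([9.74820650e-01, 2.22990359e-01, 1.78643476e-06, 2.44129278e-05]), 'ft_force': array([ 0.3475034 , -0.22703457, -0.73554914]), 'ft_torque': array([0.0115212 , 0.05213602, 0.02481176]), 'grasp_force': 0.0, 'grip_width': 0.08512980980257663}
{'vfov': 69.53572476582127, 'cx': 277.3419534453052, 'cy': 209.03839184268287, 'k1': 0.00494871977252356, 'mount': array([[-4.11953600e-04,  9.47200556e-01,  3.20641445e-01,
         8.30599402e-02],
       [ 9.99999805e-01,  5.40423500e-04, -3.11674994e-04,
         2.92049637e-04],
       [-4.68500900e-04,  3.20641254e-01, -9.47200595e-01,
        -1.62989726e-01],
       [ 0.00000000e+00,  0.00000000e+00,  0.00000000e+00,
         1.00000000e+00]])}
```

View pics/scene1.png

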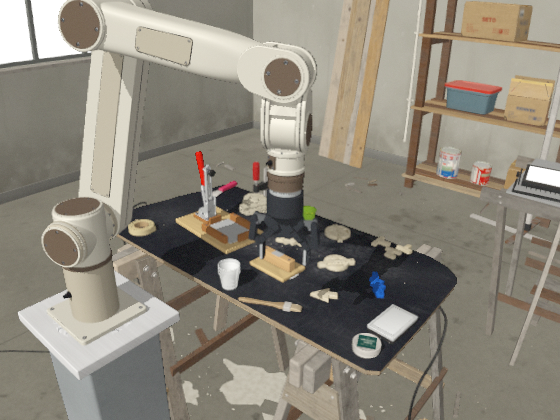

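The scene view confirms that the cleat is up and the clamp is open with its red handle upright at (200,170). Next I'll write a move planner and go to a viewing pose over the zigzag, with the wrist camera on the side away from the clamp.

```bash
cat >> h.py <<'E'
def goal(pos,yaw,tilt=0):
    "row values to reach pos with tool down and tool x at world yaw (deg); tilt about tool y (deg)"
    o=bot.get_obs(); A=R.from_quat(o['tool_rot'])
    T=R.from_euler('z',yaw,degrees=True)*R.from_euler('x',180,degrees=True)*R.from_euler('y',tilt,degrees=True)
    d=A.inv().apply(np.array(pos)-o['eef_pos'])/0.05; w=(A.inv()*T).as_rotvec(degrees=True)/5
    print('d',d.round(3),'w',w.round(3))
def yawnow():
    x=R.from_quat(bot.get_obs()['tool_rot']).as_matrix()[:,0]; return np.degrees(np.arctan2(x[1],x[0]))
E
python3 -c "
from h import *
goal([.59,-.15,.25],161)
C=cam('top')
P=unproj(C,[(149,188),(251,198),(245,260),(141,249)],.015)[:,:2];print(P)
for a,b in((0,1),(3,2),(1,2),(0,3)): d=P[a]-P[b];print(np.degrees(np.arctan2(d[1],d[0])),np.hypot(*d))
print(P.mean(0))"
```

```text
d [ 9.322 -2.168 -0.791] w [ 0.0000e+00  1.0000e-03 -2.7046e+01]
[[ 0.64664683  0.2351162 ]
 [ 0.61430147 -0.0595983 ]
 [ 0.43840118 -0.04196402]
 [ 0.47108368  0.25469181]]
83.73676888568711 0.2964841659441628
83.71309077380366 0.29845071719115956
-5.724862649260423 0.17678200914712358
-6.362303090930359 0.1766511311609833
[0.54260829 0.09706142]
```

Request:
{"op": "drive_tool", "data": {
  "rows": [
    {"dx": 9.32, "dy": -2.17, "dz": -0.8, "wz": -27, "hand": 85},
    {"dx": 9.32, "dy": -2.17, "dz": -0.8, "wz": -27, "hand": 85},
    {"dx": 9.32, "dy": -2.17, "dz": -0.8, "wz": -27, "hand": 85},
    {"dx": 9.32, "dy": -2.17, "dz": -0.8, "wz": -27, "hand": 85},
    {"dx": 9.32, "dy": -2.17, "dz": -0.8, "wz": -27, "hand": 85},
    {"dx": 9.32, "dy": -2.17, "dz": -0.8, "wz": -27, "hand": 85},
    {"dx": 9.32, "dy": -2.17, "dz": -0.8, "wz": -27, "hand": 85},
    {"dx": 9.32, "dy": -2.17, "dz": -0.8, "wz": -27, "hand": 85},
    {"dx": 9.32, "dy": -2.17, "dz": -0.8, "wz": -27, "hand": 85},
    {"dx": 9.32, "dy": -2.17, "dz": -0.8, "wz": -27, "hand": 85},
    {"dx": 9.32, "dy": -2.17, "dz": -0.8, "wz": -27, "hand": 85},
    {"dx": 9.32, "dy": -2.17, "dz": -0.8, "wz": -27, "hand": 85},
    {"dx": 9.32, "dy": -2.17, "dz": -0.8, "wz": -27, "hand": 85},
    {"dx": 9.32, "dy": -2.17, "dz": -0.8, "wz": -27, "hand": 85},
    {"dx": 9.32, "dy": -2.17, "dz": -0.8, "wz": -27, "hand": 85},
    {"dx": 9.32, "dy": -2.17, "dz": -0.8, "wz": -27, "hand": 85}
  ]
}}

```text
invalid input at $.rows[0]: expected keys dx, dy, dz, wx, wy, wz, hand
```

```bash
python3 -c "
from h import *
o=bot.get_obs();print(o['joint_pos'].round(2),o['eef_pos'],yawnow())
goal([.60,-.17,.22],-64)"
```

```text
[-1.12  0.24  0.01  1.34 -0.    1.57] [ 0.21739345 -0.45027493  0.21043427] 25.769464209292547
d [ 9.328 -1.721 -0.191] w [ 1.0000e-03 -0.0000e+00  1.7954e+01]
```

Request:
{"op": "drive_tool", "data": {
  "rows": [
    {"dx": 9.32, "dy": -2.17, "dz": -0.8, "wx": 0, "wy": 0, "wz": -27, "hand": 85},
    {"dx": 9.32, "dy": -2.17, "dz": -0.8, "wx": 0, "wy": 0, "wz": -27, "hand": 85},
    {"dx": 9.32, "dy": -2.17, "dz": -0.8, "wx": 0, "wy": 0, "wz": -27, "hand": 85},
    {"dx": 9.32, "dy": -2.17, "dz": -0.8, "wx": 0, "wy": 0, "wz": -27, "hand": 85},
    {"dx": 9.32, "dy": -2.17, "dz": -0.8, "wx": 0, "wy": 0, "wz": -27, "hand": 85},
    {"dx": 9.32, "dy": -2.17, "dz": -0.8, "wx": 0, "wy": 0, "wz": -27, "hand": 85},
    {"dx": 9.32, "dy": -2.17, "dz": -0.8, "wx": 0, "wy": 0, "wz": -27, "hand": 85},
    {"dx": 9.32, "dy": -2.17, "dz": -0.8, "wx": 0, "wy": 0, "wz": -27, "hand": 85},
    {"dx": 9.32, "dy": -2.17, "dz": -0.8, "wx": 0, "wy": 0, "wz": -27, "hand": 85},
    {"dx": 9.32, "dy": -2.17, "dz": -0.8, "wx": 0, "wy": 0, "wz": -27, "hand": 85},
    {"dx": 9.32, "dy": -2.17, "dz": -0.8, "wx": 0, "wy": 0, "wz": -27, "hand": 85},
    {"dx": 9.32, "dy": -2.17, "dz": -0.8, "wx": 0, "wy": 0, "wz": -27, "hand": 85},
    {"dx": 9.32, "dy": -2.17, "dz": -0.8, "wx": 0, "wy": 0, "wz": -27, "hand": 85},
    {"dx": 9.32, "dy": -2.17, "dz": -0.8, "wx": 0, "wy": 0, "wz": -27, "hand": 85},
    {"dx": 9.32, "dy": -2.17, "dz": -0.8, "wx": 0, "wy": 0, "wz": -27, "hand": 85},
    {"dx": 9.32, "dy": -2.17, "dz": -0.8, "wx": 0, "wy": 0, "wz": -27, "hand": 85}
  ]
}}

```text
clock: 2.4
eef_pos: [0.5899, -0.1499, 0.2502]
tool_rot: [0.164, 0.986, 0.0, -0.0]
ft_force: [-0.4, 0.0, -0.3]
grip_width: 0.0851
grasp_force: 0.0
```

```bash
python3 -c "
from h import *
o=bot.get_obs();print(o['joint_pos'].round(2),o['eef_pos'],yawnow())
goal([.62,-.17,.22],-64)"
```

```text
[-0.25  0.46  0.42  1.53  0.    0.08] [ 0.58989901 -0.14991558  0.25024758] 161.06745626686154
d [-0.7   -0.185  0.605] w [ 3.0000e-03 -1.0000e-03 -2.6987e+01]
```

Request:
{"op": "drive_tool", "data": {
  "rows": [
    {"dx": -0.7, "dy": -0.18, "dz": 0.6, "wx": 0, "wy": 0, "wz": -27, "hand": 85},
    {"dx": -0.7, "dy": -0.18, "dz": 0.6, "wx": 0, "wy": 0, "wz": -27, "hand": 85},
    {"dx": -0.7, "dy": -0.18, "dz": 0.6, "wx": 0, "wy": 0, "wz": -27, "hand": 85},
    {"dx": -0.7, "dy": -0.18, "dz": 0.6, "wx": 0, "wy": 0, "wz": -27, "hand": 85},
    {"dx": -0.7, "dy": -0.18, "dz": 0.6, "wx": 0, "wy": 0, "wz": -27, "hand": 85},
    {"dx": -0.7, "dy": -0.18, "dz": 0.6, "wx": 0, "wy": 0, "wz": -27, "hand": 85},
    {"dx": -0.7, "dy": -0.18, "dz": 0.6, "wx": 0, "wy": 0, "wz": -27, "hand": 85},
    {"dx": -0.7, "dy": -0.18, "dz": 0.6, "wx": 0, "wy": 0, "wz": -27, "hand": 85},
    {"dx": -0.7, "dy": -0.18, "dz": 0.6, "wx": 0, "wy": 0, "wz": -27, "hand": 85},
    {"dx": -0.7, "dy": -0.18, "dz": 0.6, "wx": 0, "wy": 0, "wz": -27, "hand": 85},
    {"dx": -0.7, "dy": -0.18, "dz": 0.6, "wx": 0, "wy": 0, "wz": -27, "hand": 85},
    {"dx": -0.7, "dy": -0.18, "dz": 0.6, "wx": 0, "wy": 0, "wz": -27, "hand": 85},
    {"dx": -0.7, "dy": -0.18, "dz": 0.6, "wx": 0, "wy": 0, "wz": -27, "hand": 85},
    {"dx": -0.7, "dy": -0.18, "dz": 0.6, "wx": 0, "wy": 0, "wz": -27, "hand": 85},
    {"dx": -0.7, "dy": -0.18, "dz": 0.6, "wx": 0, "wy": 0, "wz": -27, "hand": 85},
    {"dx": -0.7, "dy": -0.18, "dz": 0.6, "wx": 0, "wy": 0, "wz": -27, "hand": 85},
    {"dx": -0.7, "dy": -0.18, "dz": 0.6, "wx": 0, "wy": 0, "wz": -27, "hand": 85}
  ]
}}

```text
clock: 4.1
eef_pos: [0.6199, -0.17, 0.2202]
tool_rot: [0.847, -0.532, -0.0, 0.0]
ft_force: [-0.3, -0.8, -0.4]
grip_width: 0.0849
grasp_force: 0.0
```

Run:
```python
from h import *
n='wrist';C=cam(n);im=bot.camera(n)
print(bot.get_obs()['eef_pos'],yawnow())
for t,z in(('zigzag',.012),('press_board',.012),('press',.018)):
    for d in bot.outline_of(n,t)[:3]:
        if d['score']<.3: continue
        ys,xs=np.nonzero(d['region']); W=unproj(C,np.c_[xs,ys],z)[:,:2]
        rc=cv2.minAreaRect(W.astype(np.float32))
        print(t,round(d['score'],2),np.round(d['extent']),W.mean(0).round(4),len(xs),[np.round(q,4) for q in rc])
        if t=='zigzag':
            im[d['region']^cv2.erode(d['region'].astype(np.uint8),np.ones((3,3))).astype(bool)]=[255,0,0]
            for a in range(0,180,2):
                u=W@np.array([np.cos(np.radians(a)),np.sin(np.radians(a))])
                if a%10==0: print(a,np.ptp(u).round(4),end=' ')
            print()
save(im,'w1')
```

```text
[ 0.61994008 -0.16997935  0.22026499] -64.35452391752578
zigzag 0.58 [254. 176.  30.  93.] [ 0.6444 -0.1595] 1865 [array([ 0.6424, -0.1547]), array([0.0395, 0.119 ]), np.float64(26.2969)]
0 0.0644 10 0.0502 20 0.0431 30 0.0402 40 0.0447 50 0.0611 60 0.0773 70 0.0912 80 0.1027 90 0.111 100 0.1164 110 0.1186 120 0.1192 130 0.1174 140 0.1129 150 0.1049 160 0.0937 170 0.0803 
press_board 0.67 [385. 187. 127. 130.] [ 0.4928 -0.2144] 8622 [array([ 0.4919, -0.2107]), array([0.1412, 0.1032]), np.float64(86.5871)]
press 0.63 [263. 316. 175. 134.] [0.5509 0.0336] 13049 [array([0.5451, 0.0619]), array([0.2442, 0.1751]), np.float64(82.8433)]
```

View pics/w1.png

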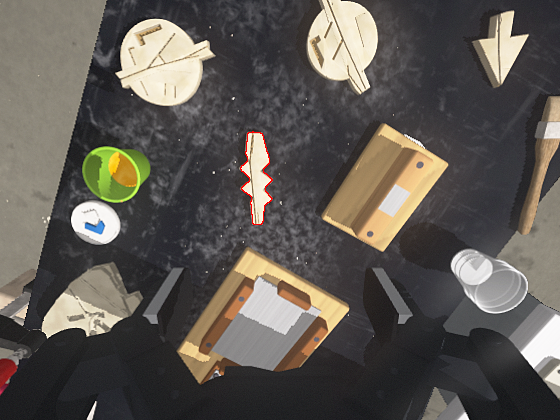

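The wrist view shows the cream zigzag outlined at (256,178), the board with its cleat up at (385,187) and the press below at (265,315). I'll get the width profile to choose the grip spot.

Run:
```python
from h import *
n='wrist';C=cam(n);im=bot.camera(n)
print(bot.tip_extent)
hsv=cv2.cvtColor(im,cv2.COLOR_RGB2HSV)
m=np.zeros((420,560),np.uint8); m[115:240,225:290]=(im[115:240,225:290].min(2)>110)
k,l,s,_=cv2.connectedComponentsWithStats(m); i=1+np.argmax(s[1:,4]); ys,xs=np.nonzero(l==i)
W=unproj(C,np.c_[xs,ys],.012)[:,:2]; rc=cv2.minAreaRect(W.astype(np.float32)); print(rc)
c=np.array(rc[0]); a=np.radians(-63.5); e=np.array([np.cos(a),np.sin(a)]); p=np.array([-e[1],e[0]])
u=(W-c)@e; v=(W-c)@p
for q in range(-60,60,6):
    k=(u>=q/1e3)&(u<(q+6)/1e3)
    if k.any(): print(q+3,(v[k].min()*1e3).round(1),(v[k].max()*1e3).round(1))
goal([c[0],c[1],.06],-63.5)
```

```text
0.011
((0.6424383521080017, -0.15419240295886993), (0.040120866149663925, 0.11844166368246078), 28.99754524230957)
-57 -7.0 7.6
-51 -7.1 8.5
-45 -7.4 8.5
-39 -8.8 8.2
-33 -12.9 9.1
-27 -18.1 9.0
-21 -19.4 9.8
-15 -14.5 18.4
-9 -13.5 19.6
-3 -18.6 15.5
3 -20.0 11.2
9 -13.8 15.9
15 -10.4 20.7
21 -16.7 18.0
27 -16.8 10.2
33 -15.7 12.3
39 -14.6 12.2
45 -12.4 10.7
51 -11.3 10.4
57 -9.1 8.9
d [-0.089 -0.543  3.207] w [ 0.001  0.001 -0.159]
```

Request:
{"op": "drive_tool", "data": {
  "rows": [
    {"dx": -0.165, "dy": -0.54, "dz": 1, "wx": 0, "wy": 0, "wz": -0.16, "hand": 75},
    {"dx": -0.165, "dy": -0.54, "dz": 2, "wx": 0, "wy": 0, "wz": -0.16, "hand": 75},
    {"dx": -0.165, "dy": -0.54, "dz": 3, "wx": 0, "wy": 0, "wz": -0.16, "hand": 75},
    {"dx": -0.165, "dy": -0.54, "dz": 3.6, "wx": 0, "wy": 0, "wz": -0.16, "hand": 75},
    {"dx": -0.165, "dy": -0.54, "dz": 3.9, "wx": 0, "wy": 0, "wz": -0.16, "hand": 70},
    {"dx": -0.165, "dy": -0.54, "dz": 4.08, "wx": 0, "wy": 0, "wz": -0.16, "hand": 60},
    {"dx": -0.165, "dy": -0.54, "dz": 4.16, "wx": 0, "wy": 0, "wz": -0.16, "hand": 60},
    {"dx": -0.165, "dy": -0.54, "dz": 4.16, "wx": 0, "wy": 0, "wz": -0.16, "hand": 50},
    {"dx": -0.165, "dy": -0.54, "dz": 4.16, "wx": 0, "wy": 0, "wz": -0.16, "hand": 35},
    {"dx": -0.165, "dy": -0.54, "dz": 4.16, "wx": 0, "wy": 0, "wz": -0.16, "hand": 30},
    {"dx": -0.165, "dy": -0.54, "dz": 4.16, "wx": 0, "wy": 0, "wz": -0.16, "hand": 30},
    {"dx": -0.165, "dy": -0.54, "dz": 4.16, "wx": 0, "wy": 0, "wz": -0.16, "hand": 30},
    {"dx": -0.165, "dy": -0.54, "dz": 4.16, "wx": 0, "wy": 0, "wz": -0.16, "hand": 30}
  ]
}}

```text
clock: 5.65
eef_pos: [0.6408, -0.1508, 0.0127]
tool_rot: [0.851, -0.526, 0.0, -0.0]
ft_force: [0.1, 0.6, 0.7]
grip_width: 0.03
grasp_force: 0.0
```

Run:
```python
from h import *
save(bot.camera('wrist'),'w2'); print(bot.get_obs()['eef_pos'])
```

```text
[ 0.64074908 -0.15082525  0.01258608]
```

View pics/w2.png

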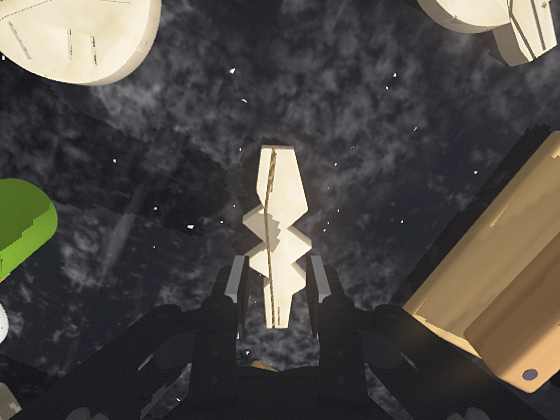

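```bash
cat > prof.py <<'E'
from h import *
import sys
x0,x1,y0,y1=map(int,sys.argv[1:5])
C=cam('wrist');im=bot.camera('wrist')
m=np.zeros((420,560),np.uint8); m[y0:y1,x0:x1]=(im[y0:y1,x0:x1].min(2)>95)
k,l,s,_=cv2.connectedComponentsWithStats(m); i=1+np.argmax(s[1:,4]); ys,xs=np.nonzero(l==i)
W=unproj(C,np.c_[xs,ys],.012); P=R.from_quat(bot.get_obs()['tool_rot']).inv().apply(W-bot.get_obs()['eef_pos'])*1e3
print(cv2.minAreaRect(P[:,:2].astype(np.float32)))
for q in range(int(P[:,0].min()),int(P[:,0].max()),5):
    k=(P[:,0]>=q)&(P[:,0]<q+5); print(q+2.5,P[k,1].min().round(1),P[k,1].max().round(1))
E
python3 prof.py 225 330 130 340
```

```text
((2.933612823486328, -0.3103523254394531), (39.593414306640625, 121.70255279541016), 88.65180969238281)
-55.5 -10.7 5.7
-50.5 -10.0 6.3
-45.5 -8.6 6.9
-40.5 -8.6 7.5
-35.5 -9.1 8.1
-30.5 -9.1 9.9
-25.5 -9.6 16.1
-20.5 -8.9 16.6
-15.5 -11.9 16.5
-10.5 -17.9 16.4
-5.5 -17.8 12.6
-0.5 -20.0 18.3
4.5 -15.7 19.5
9.5 -12.5 19.3
14.5 -17.7 14.5
19.5 -20.5 10.8
24.5 -20.4 15.8
29.5 -15.6 16.4
34.5 -11.5 15.1
39.5 -12.5 14.4
44.5 -12.4 12.6
49.5 -11.2 11.3
54.5 -10.6 10.1
59.5 -9.9 9.0
64.5 -9.3 7.8
```

The zigzag hasn't moved: it is still centred 3 mm from the TCP. The finger tips, near (245,260) and (315,260), look higher than expected. I'll look closer.

Run:
```python
import cv2
im=cv2.imread('pics/w2.png')[200:400,180:400]; im=cv2.convertScaleAbs(im,alpha=2.0,beta=25)
cv2.imwrite('pics/w2c.png',cv2.resize(im,None,fx=3,fy=3,interpolation=cv2.INTER_NEAREST))
```

```text
(no output)
```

View pics/w2c.png

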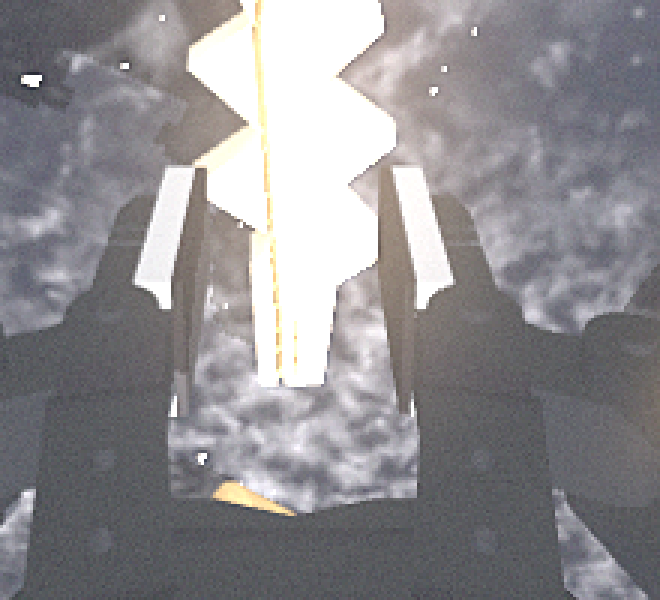

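The crop puts the fingertip edges at px (249,256) and (307,256). By triangulation that is about 22 mm behind the TCP, so the tips are still above the part. I'll open and go lower in small steps while watching the force.

Request:
{"op": "drive_tool", "data": {
  "rows": [
    {"dx": 0, "dy": 0, "dz": 0, "wx": 0, "wy": 0, "wz": 0, "hand": 60},
    {"dx": 0, "dy": 0, "dz": 0, "wx": 0, "wy": 0, "wz": 0, "hand": 60},
    {"dx": 0, "dy": 0, "dz": 0, "wx": 0, "wy": 0, "wz": 0, "hand": 60},
    {"dx": 0, "dy": 0, "dz": 0.1, "wx": 0, "wy": 0, "wz": 0, "hand": 60},
    {"dx": 0, "dy": 0, "dz": 0.15, "wx": 0, "wy": 0, "wz": 0, "hand": 60}
  ]
}}

```text
clock: 6.25
eef_pos: [0.6404, -0.1507, 0.0043]
tool_rot: [0.851, -0.526, -0.0, 0.0]
ft_force: [-0.5, -0.4, 0.6]
grip_width: 0.0599
grasp_force: 0.0
```

Request:
{"op": "drive_tool", "data": {
  "rows": [
    {"dx": 0, "dy": 0, "dz": 0.05, "wx": 0, "wy": 0, "wz": 0, "hand": 60},
    {"dx": 0, "dy": 0, "dz": 0.1, "wx": 0, "wy": 0, "wz": 0, "hand": 60},
    {"dx": 0, "dy": 0, "dz": 0.15, "wx": 0, "wy": 0, "wz": 0, "hand": 60}
  ]
}}

```text
clock: 6.55
eef_pos: [0.6406, -0.1508, -0.0029]
tool_rot: [0.851, -0.526, -0.0, 0.0]
ft_force: [-0.6, 0.6, 0.4]
grip_width: 0.0599
grasp_force: 0.0
```

Run:
```python
from h import *
im=bot.camera('wrist')[190:390,150:430]; im=cv2.convertScaleAbs(im,alpha=2.0,beta=25)
save(cv2.resize(im,None,fx=2.5,fy=2.5),'w3'); print(bot.get_obs()['eef_pos'],bot.get_obs()['ft_force'])
```

```text
[ 0.64030081 -0.15070085 -0.00339209] [-0.4989864  -0.30916992  0.8214923 ]
```

View pics/w3.png

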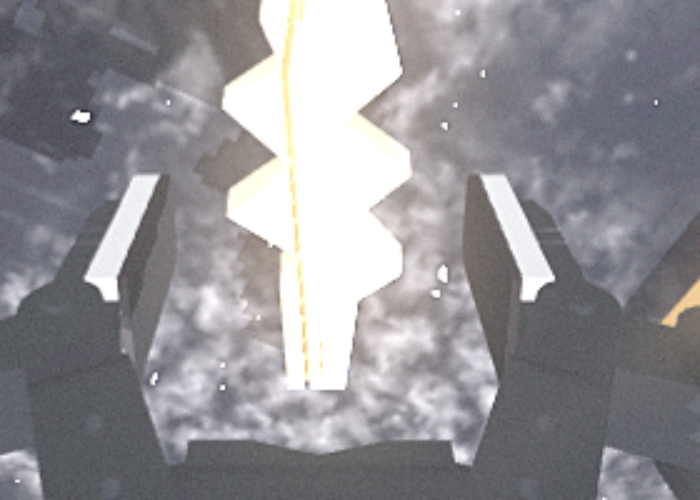

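Two views now agree: the tips sit about 28 mm behind the reported TCP at a 60 mm opening. The edges at px (217,260) and (337,260) are about 25 mm above the table. I'll continue down.

Request:
{"op": "drive_tool", "data": {
  "rows": [
    {"dx": 0, "dy": 0, "dz": 0.1, "wx": 0, "wy": 0, "wz": 0, "hand": 60},
    {"dx": 0, "dy": 0, "dz": 0.18, "wx": 0, "wy": 0, "wz": 0, "hand": 60},
    {"dx": 0, "dy": 0, "dz": 0.22, "wx": 0, "wy": 0, "wz": 0, "hand": 60},
    {"dx": 0, "dy": 0, "dz": 0.22, "wx": 0, "wy": 0, "wz": 0, "hand": 60}
  ]
}}

```text
clock: 7.0
eef_pos: [0.6402, -0.1507, -0.0142]
tool_rot: [0.851, -0.526, -0.001, 0.0]
ft_force: [0.3, 0.2, -0.5]
grip_width: 0.0602
grasp_force: 0.0
```

Request:
{"op": "drive_tool", "data": {
  "rows": [
    {"dx": 0, "dy": 0, "dz": 0.05, "wx": 0, "wy": 0, "wz": 0, "hand": 60},
    {"dx": 0, "dy": 0, "dz": 0.1, "wx": 0, "wy": 0, "wz": 0, "hand": 60},
    {"dx": 0, "dy": 0, "dz": 0.12, "wx": 0, "wy": 0, "wz": 0, "hand": 60}
  ]
}}

```text
clock: 7.3
eef_pos: [0.6405, -0.1508, -0.0199]
tool_rot: [0.851, -0.526, -0.0, 0.0]
ft_force: [-0.5, -0.0, -0.3]
grip_width: 0.0605
grasp_force: 0.0
```

Request:
{"op": "drive_tool", "data": {
  "rows": [
    {"dx": 0, "dy": 0, "dz": 0, "wx": 0, "wy": 0, "wz": 0, "hand": 50},
    {"dx": 0, "dy": 0, "dz": 0, "wx": 0, "wy": 0, "wz": 0, "hand": 44},
    {"dx": 0, "dy": 0, "dz": 0, "wx": 0, "wy": 0, "wz": 0, "hand": 36},
    {"dx": 0, "dy": 0, "dz": 0, "wx": 0, "wy": 0, "wz": 0, "hand": 30},
    {"dx": 0, "dy": 0, "dz": 0, "wx": 0, "wy": 0, "wz": 0, "hand": 30},
    {"dx": 0, "dy": 0, "dz": 0, "wx": 0, "wy": 0, "wz": 0, "hand": 30}
  ]
}}

```text
clock: 7.9
eef_pos: [0.6412, -0.151, -0.0186]
tool_rot: [0.851, -0.526, 0.001, -0.0]
ft_force: [-0.5, -0.4, 4.9]
grip_width: 0.0355
grasp_force: 58.7
```

Gripped at 35.5 mm with 58.7 N, and the tips just touched the table. I'll lift and check how it is held.

Request:
{"op": "drive_tool", "data": {
  "rows": [
    {"dx": 0, "dy": 0, "dz": -0.3, "wx": 0, "wy": 0, "wz": 0, "hand": 30},
    {"dx": 0, "dy": 0, "dz": -1, "wx": 0, "wy": 0, "wz": 0, "hand": 30},
    {"dx": 0, "dy": 0, "dz": -1.8, "wx": 0, "wy": 0, "wz": 0, "hand": 30},
    {"dx": 0, "dy": 0, "dz": -2.4, "wx": 0, "wy": 0, "wz": 0, "hand": 30},
    {"dx": 0, "dy": 0, "dz": -2.4, "wx": 0, "wy": 0, "wz": 0, "hand": 30}
  ]
}}

```text
clock: 8.4
eef_pos: [0.6445, -0.1517, 0.1073]
tool_rot: [0.851, -0.526, 0.005, -0.002]
ft_force: [0.6, -1.3, -0.3]
grip_width: 0.0354
grasp_force: 59.1
```

Run:
```python
from h import *
o=bot.get_obs();C=cam('wrist');im=bot.camera('wrist')
save(im,'w4');print(o['eef_pos'],yawnow())
m=np.zeros((420,560),np.uint8); m[100:380,200:350]=(im[100:380,200:350].min(2)>95)
k,l,s,_=cv2.connectedComponentsWithStats(m); i=1+np.argmax(s[1:,4]); ys,xs=np.nonzero(l==i)
W=unproj(C,np.c_[xs,ys],o['eef_pos'][2]+.0306); P=R.from_quat(o['tool_rot']).inv().apply(W-o['eef_pos'])*1e3
print(cv2.minAreaRect(P[:,:2].astype(np.float32)))
goal([.537,.0454,.12],-96.15)
```

```text
[ 0.64450981 -0.15165596  0.10727955] -63.424509972561935
((3.168048858642578, -0.5482044219970703), (40.56498336791992, 121.76029205322266), 87.7237319946289)
d [-4.464  0.132 -0.336] w [-0.072 -0.031  6.545]
```

View pics/w4.png

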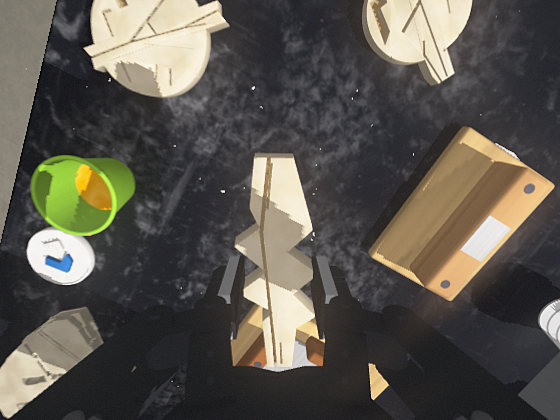

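Held level, centred within 3 mm and turned about 2°. I'll move over the bed.

Request:
{"op": "drive_tool", "data": {
  "rows": [
    {"dx": -1, "dy": 0.03, "dz": -0.33, "wx": -0.07, "wy": -0.03, "wz": 1.5, "hand": 30},
    {"dx": -1.9, "dy": 0.06, "dz": -0.33, "wx": -0.07, "wy": -0.03, "wz": 3, "hand": 30},
    {"dx": -2.8, "dy": 0.09, "dz": -0.33, "wx": -0.07, "wy": -0.03, "wz": 4.5, "hand": 30},
    {"dx": -3.6, "dy": 0.11, "dz": -0.33, "wx": -0.07, "wy": -0.03, "wz": 5.6, "hand": 30},
    {"dx": -4.2, "dy": 0.13, "dz": -0.33, "wx": -0.07, "wy": -0.03, "wz": 6.3, "hand": 30},
    {"dx": -4.52, "dy": 0.13, "dz": -0.33, "wx": -0.07, "wy": -0.03, "wz": 6.54, "hand": 30},
    {"dx": -4.52, "dy": 0.13, "dz": -0.33, "wx": -0.07, "wy": -0.03, "wz": 6.54, "hand": 30},
    {"dx": -4.52, "dy": 0.13, "dz": -0.33, "wx": -0.07, "wy": -0.03, "wz": 6.54, "hand": 30}
  ]
}}

```text
clock: 9.25
eef_pos: [0.5331, 0.0484, 0.116]
tool_rot: [-0.669, 0.743, 0.003, -0.003]
ft_force: [0.0, -0.5, -0.2]
grip_width: 0.0349
grasp_force: 59.2
```

```bash
cat > draw.py <<'E'
from h import *
import sys
X0,Y0,A=map(float,sys.argv[1:4]); cn=sys.argv[4]; out=sys.argv[5]
C=cam(cn);im=bot.camera(cn).copy()
a=np.radians(A); ex=np.array([np.sin(a),-np.cos(a),0]); ey=np.array([np.cos(a),np.sin(a),0])
def line(pts,col):
    P=np.array([X0,Y0,0])+np.array([x*ex+y*ey+np.array([0,0,z]) for x,y,z in pts])/1e3
    cv2.polylines(im,[proj(C,P).round().astype(np.int32)],True,col,1)
line([(-88,-98,15),(88,-98,15),(88,202,15),(-88,202,15)],(255,0,0))
for s in(1,-1):
    line([(s*53,-65,41),(s*69,-65,41),(s*69,65,41),(s*53,65,41)],(0,0,255))
    line([(-25,s*75,41),(25,s*75,41)],(0,200,0))
save(im,out)
E
python3 - <<'E'
from h import *
o=bot.get_obs();print(o['eef_pos'],yawnow(),o['joint_pos'].round(2))
goal([.537,.0484,.001],-96.15)
E
python3 draw.py .537 .0454 83.85 wrist w5
```

```text
[0.53309369 0.04839763 0.11600932] -96.05969939598316 [ 0.09  0.37 -0.06  1.14  0.   -1.38]
d [-0.008 -0.096  2.299] w [ 0.094 -0.     0.018]
```

View pics/w5.png

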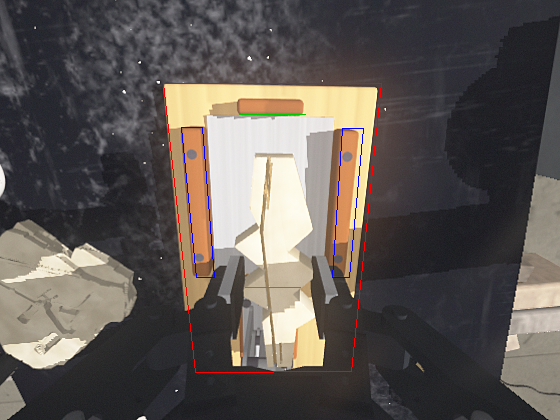

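The projected press outline matches the real base and rails (inner edges near columns 211 and 344) within 2 px. I'll lower the zigzag and release it, opening only to 50 mm to stay clear of the rails.

Request:
{"op": "drive_tool", "data": {
  "rows": [
    {"dx": 0, "dy": -0.1, "dz": 0.5, "wx": 0.09, "wy": 0, "wz": 0, "hand": 30},
    {"dx": 0, "dy": -0.1, "dz": 1, "wx": 0.09, "wy": 0, "wz": 0, "hand": 30},
    {"dx": 0, "dy": -0.1, "dz": 1.5, "wx": 0.09, "wy": 0, "wz": 0, "hand": 30},
    {"dx": 0, "dy": -0.1, "dz": 1.9, "wx": 0.09, "wy": 0, "wz": 0, "hand": 30},
    {"dx": 0, "dy": -0.1, "dz": 2.1, "wx": 0.09, "wy": 0, "wz": 0, "hand": 30},
    {"dx": 0, "dy": -0.1, "dz": 2.22, "wx": 0.09, "wy": 0, "wz": 0, "hand": 30},
    {"dx": 0, "dy": -0.1, "dz": 2.26, "wx": 0.09, "wy": 0, "wz": 0, "hand": 30},
    {"dx": 0, "dy": -0.1, "dz": 2.26, "wx": 0.09, "wy": 0, "wz": 0, "hand": 30}
  ]
}}

```text
clock: 10.1
eef_pos: [0.5387, 0.0478, 0.0043]
tool_rot: [-0.668, 0.744, -0.001, 0.001]
ft_force: [-0.1, 0.1, -1.2]
grip_width: 0.0348
grasp_force: 59.2
```

Run:
```python
from h import *
o=bot.get_obs();print(o['eef_pos'],yawnow(),o['ft_force'])
goal([.538,.0484,-.001],-96.15)
```

```text
[0.53868232 0.04782496 0.00434279] -96.15302763933087 [-0.13168773  0.14659298 -1.22569129]
d [-0.01   0.015  0.107] w [-0.027  0.011 -0.001]
```

Request:
{"op": "drive_tool", "data": {
  "rows": [
    {"dx": 0, "dy": 0, "dz": 0.04, "wx": 0, "wy": 0, "wz": 0, "hand": 30},
    {"dx": 0, "dy": 0, "dz": 0.06, "wx": 0, "wy": 0, "wz": 0, "hand": 30},
    {"dx": 0, "dy": 0, "dz": 0.06, "wx": 0, "wy": 0, "wz": 0, "hand": 30}
  ]
}}

```text
clock: 10.4
eef_pos: [0.5382, 0.0481, 0.0012]
tool_rot: [-0.668, 0.744, -0.0, 0.001]
ft_force: [-1.1, 0.0, -0.4]
grip_width: 0.0349
grasp_force: 59.2
```

Request:
{"op": "drive_tool", "data": {
  "rows": [
    {"dx": 0, "dy": 0, "dz": 0.03, "wx": 0, "wy": 0, "wz": 0, "hand": 30},
    {"dx": 0, "dy": 0, "dz": 0.03, "wx": 0, "wy": 0, "wz": 0, "hand": 38},
    {"dx": 0, "dy": 0, "dz": 0.0, "wx": 0, "wy": 0, "wz": 0, "hand": 44},
    {"dx": 0, "dy": 0, "dz": 0, "wx": 0, "wy": 0, "wz": 0, "hand": 50},
    {"dx": 0, "dy": 0, "dz": 0, "wx": 0, "wy": 0, "wz": 0, "hand": 52},
    {"dx": 0, "dy": 0, "dz": 0, "wx": 0, "wy": 0, "wz": 0, "hand": 52},
    {"dx": 0, "dy": 0, "dz": -0.6, "wx": 0, "wy": 0, "wz": 0, "hand": 52},
    {"dx": 0, "dy": 0, "dz": -1.6, "wx": 0, "wy": 0, "wz": 0, "hand": 52},
    {"dx": 0, "dy": 0, "dz": -2.4, "wx": 0, "wy": 0, "wz": 0, "hand": 60},
    {"dx": 0, "dy": 0, "dz": -2.4, "wx": 0, "wy": 0, "wz": 0, "hand": 60},
    {"dx": 0, "dy": 0, "dz": -2.4, "wx": 0, "wy": 0, "wz": 0, "hand": 60}
  ]
}}

```text
clock: 11.5
eef_pos: [0.5388, 0.0481, 0.1222]
tool_rot: [-0.668, 0.744, -0.001, 0.002]
ft_force: [-0.3, -0.0, -0.6]
grip_width: 0.0603
grasp_force: 0.0
```

Run:
```python
from h import *
o=bot.get_obs();C=cam('wrist');im=bot.camera('wrist');print(o['eef_pos'],o['ft_force'])
for cn in('wrist','top'):
    if cn=='top': bot.camera('top');C=cam('top')
    for d in bot.outline_of(cn,'zigzag')[:3]:
        ys,xs=np.nonzero(d['region']); W=unproj(C,np.c_[xs,ys],.03)[:,:2]
        a=np.radians(83.85); ex=np.array([np.sin(a),-np.cos(a)]); ey=np.array([np.cos(a),np.sin(a)])
        Q=W-[.538,.0454]; P=np.c_[Q@ex,Q@ey]*1e3
        print(cn,d['score'],d['extent'],[np.round(q,1) for q in cv2.minAreaRect(P.astype(np.float32))])
    if cn=='top':
        for d in bot.outline_of(cn,'press_board')[:2]:
            ys,xs=np.nonzero(d['region']);W=unproj(C,np.c_[xs,ys],.012)[:,:2];print(d['score'],cv2.minAreaRect(W.astype(np.float32)))
# board position from earlier wrist estimate
goal([.50,-.15,.2],-93.4)
```

```text
[0.53882464 0.04805325 0.12218105] [-0.34790048 -0.04721418 -0.60965012]
wrist 0.76 [278.9, 196.7, 45.1, 130.6] [array([-0.1, -0.8]), array([ 40.1, 118.5]), np.float64(0.7)]
top 0.85 [401.9, 202.7, 28.9, 31.3] [array([ 115.7, -520.7]), array([110.4,  34.2]), np.float64(40.1)]
top 0.7 [227.0, 228.5, 22.8, 12.4] [array([ -3.3, -26.4]), array([30. , 64.7]), np.float64(0.5)]
top 0.4 [135.6, 210.9, 13.8, 8.4] [array([ 20.7, 222. ]), array([42. , 27.9]), np.float64(69.8)]
0.83 ((0.4869006872177124, -0.2090766429901123), (0.13919363915920258, 0.1001352071762085), 86.07096862792969)
d [ 4.012  0.309 -1.617] w [ 0.024  0.001 -0.546]
```

Zigzag placed at (0, −0.8) mm from the bed centre. Next is the board.

Request:
{"op": "drive_tool", "data": {
  "rows": [
    {"dx": 1, "dy": 0.07, "dz": -1.6, "wx": 0, "wy": 0, "wz": -0.45, "hand": 70},
    {"dx": 2, "dy": 0.15, "dz": -1.6, "wx": 0, "wy": 0, "wz": -0.45, "hand": 70},
    {"dx": 3, "dy": 0.2, "dz": -1.6, "wx": 0, "wy": 0, "wz": -0.45, "hand": 70},
    {"dx": 4, "dy": 0.3, "dz": -1.6, "wx": 0, "wy": 0, "wz": -0.45, "hand": 70},
    {"dx": 4.6, "dy": 0.4, "dz": -1.6, "wx": 0, "wy": 0, "wz": -0.45, "hand": 70},
    {"dx": 4.8, "dy": 0.5, "dz": -1.6, "wx": 0, "wy": 0, "wz": -0.45, "hand": 70},
    {"dx": 4.8, "dy": 0.5, "dz": -1.6, "wx": 0, "wy": 0, "wz": -0.45, "hand": 70},
    {"dx": 4.8, "dy": 0.5, "dz": -1.6, "wx": 0, "wy": 0, "wz": -0.45, "hand": 70}
  ]
}}

```text
clock: 12.55
eef_pos: [0.4867, -0.188, 0.1997]
tool_rot: [-0.682, 0.731, 0.001, 0.001]
ft_force: [0.1, 0.4, -0.7]
grip_width: 0.0701
grasp_force: 0.0
```

Run:
```python
from h import *
o=bot.get_obs();C=cam('wrist');im=bot.camera('wrist');print(o['eef_pos'],yawnow())
for d in bot.outline_of('wrist','press_board')[:2]:
    ys,xs=np.nonzero(d['region'])
    for z in(.012,): 
        W=unproj(C,np.c_[xs,ys],z)[:,:2];print(d['score'],d['extent'],cv2.minAreaRect(W.astype(np.float32)))
    c,sz,a=cv2.minAreaRect(W.astype(np.float32))
    m=np.array(c); a=np.radians(86.2); ey=np.array([np.cos(a),np.sin(a)]); ex=np.array([ey[1],-ey[0]])
    Q=[];
    for x,y,z in[(s*50,t*70,12) for s,t in((-1,-1),(1,-1),(1,1),(-1,1))]+[(s*14,t*60,48) for s,t in((-1,-1),(1,-1),(1,1),(-1,1))]:
        Q.append(np.r_[m+x/1e3*ex+y/1e3*ey,z/1e3])
    p=proj(C,Q).round().astype(np.int32)
    cv2.polylines(im,[p[:4]],True,(255,0,0));cv2.polylines(im,[p[4:]],True,(0,0,255))
    break
save(im,'w6')
```

```text
[ 0.4867192  -0.18802479  0.19966883] -93.86820523425708
0.65 [273.3, 159.1, 95.0, 124.2] ((0.49005094170570374, -0.20979738235473633), (0.14163286983966827, 0.0990540161728859), 86.11898803710938)
```

View pics/w6.png

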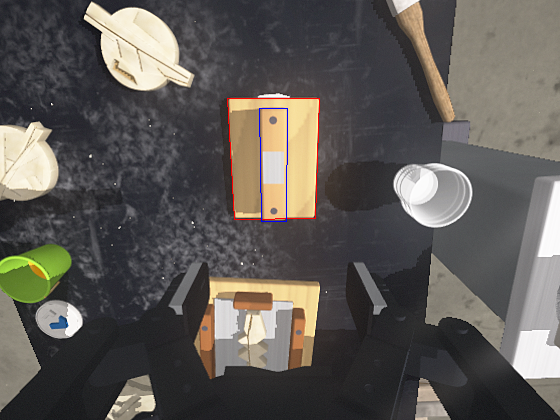

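The drawn board and cleat outlines, with the cleat at (273,165), match the picture to the pixel. I'll compute the descent.

```bash
python3 -c "
from h import *
goal([.490,-.2098,.003],-93.85)"
```

```text
d [ 0.458 -0.083  3.939] w [-0.003  0.018  0.009]
```

Request:
{"op": "drive_tool", "data": {
  "rows": [
    {"dx": 0.3, "dy": -0.08, "dz": 0.9, "wx": 0, "wy": 0, "wz": 0, "hand": 60},
    {"dx": 0.46, "dy": -0.08, "dz": 1.8, "wx": 0, "wy": 0, "wz": 0, "hand": 60},
    {"dx": 0.46, "dy": -0.08, "dz": 2.7, "wx": 0, "wy": 0, "wz": 0, "hand": 60},
    {"dx": 0.46, "dy": -0.08, "dz": 3.3, "wx": 0, "wy": 0, "wz": 0, "hand": 60},
    {"dx": 0.46, "dy": -0.08, "dz": 3.7, "wx": 0, "wy": 0, "wz": 0, "hand": 60},
    {"dx": 0.46, "dy": -0.08, "dz": 3.94, "wx": 0, "wy": 0, "wz": 0, "hand": 60},
    {"dx": 0.46, "dy": -0.08, "dz": 3.94, "wx": 0, "wy": 0, "wz": 0, "hand": 60},
    {"dx": 0.46, "dy": -0.08, "dz": 3.94, "wx": 0, "wy": 0, "wz": 0, "hand": 40},
    {"dx": 0.46, "dy": -0.08, "dz": 3.94, "wx": 0, "wy": 0, "wz": 0, "hand": 30},
    {"dx": 0.46, "dy": -0.08, "dz": 3.94, "wx": 0, "wy": 0, "wz": 0, "hand": 20},
    {"dx": 0.46, "dy": -0.08, "dz": 3.94, "wx": 0, "wy": 0, "wz": 0, "hand": 20},
    {"dx": 0.46, "dy": -0.08, "dz": 3.94, "wx": 0, "wy": 0, "wz": 0, "hand": 20}
  ]
}}

```text
clock: 13.85
eef_pos: [0.4914, -0.2116, 0.0054]
tool_rot: [-0.683, 0.731, -0.002, 0.002]
ft_force: [-0.1, 1.0, 6.7]
grip_width: 0.0269
grasp_force: 62.5
```

```bash
python3 -c "
from h import *
o=bot.get_obs();print(o['eef_pos'],yawnow(),o['ft_force'],o['grip_width'])
"
```

```text
[ 0.49138116 -0.21159381  0.00539364] -93.87624539027217 [-0.12382996  0.98103413  6.65889992] 0.026933054210127236
```

Request:
{"op": "drive_tool", "data": {
  "rows": [
    {"dx": 0, "dy": 0, "dz": -0.3, "wx": 0, "wy": 0, "wz": 0, "hand": 20},
    {"dx": 0, "dy": 0, "dz": -1, "wx": 0, "wy": 0, "wz": 0, "hand": 20},
    {"dx": 0, "dy": 0, "dz": -1.9, "wx": 0, "wy": 0, "wz": 0, "hand": 20},
    {"dx": 0, "dy": 0, "dz": -2.6, "wx": 0, "wy": 0, "wz": 0, "hand": 20},
    {"dx": 0, "dy": 0, "dz": -2.6, "wx": 0, "wy": 0, "wz": 0, "hand": 20},
    {"dx": 0, "dy": 0, "dz": -2.6, "wx": 0, "wy": 0, "wz": 0, "hand": 20}
  ]
}}

```text
clock: 14.45
eef_pos: [0.4901, -0.2114, 0.1343]
tool_rot: [-0.683, 0.731, -0.001, 0.001]
ft_force: [1.0, -0.2, -3.9]
grip_width: 0.0269
grasp_force: 61.4
```

```bash
cat > held.py <<'E'
from h import *
o=bot.get_obs();C=cam('wrist');im=bot.camera('wrist')
print(o['eef_pos'],yawnow(),o['grip_width'],o['grasp_force'])
R_=R.from_quat(o['tool_rot'])
print('tool z',R_.as_matrix()[:,2])
for d in bot.outline_of('wrist','press_board')[:1]:
    ys,xs=np.nonzero(d['region'])
    W=unproj(C,np.c_[xs,ys],o['eef_pos'][2]+.0066); P=R_.inv().apply(W-o['eef_pos'])*1e3
    print(d['score'],d['extent'],cv2.minAreaRect(P[:,:2].astype(np.float32)))
    for q in(60,50,40,30,20): k=abs(P[:,0]-q)<1.5; print(q,P[k,1].min(),P[k,1].max())
    print('far end x',np.percentile(P[:,0],99.7))
save(im,'held%.2f'%o['clock'])
goal([.538,.0454,o['eef_pos'][2]],-96.15)
E
python3 held.py
```

```text
[ 0.49006122 -0.21144207  0.13426285] -93.88728418537347 0.026903310411234557 61.43778920173645
tool z [ 3.08595618e-03 -9.23766251e-05 -9.99995234e-01]
0.94 [278.4, 251.0, 193.4, 244.7] ((-6.7755584716796875, -0.4996490478515625), (98.95781707763672, 154.45590209960938), 89.96305084228516)
60 -49.213931355222336 48.4946961718481
50 -49.215798459695264 48.761307001055265
40 -49.108506413784006 48.29440001640018
30 -49.48743507291917 48.29425902277777
20 -49.32236503196007 48.68135286412016
far end x 69.52176886167022
d [-5.177 -0.644 -0.037] w [0.022 0.021 0.453]
```

The board is held square and centred (far end at 70 mm, y within 0.5 mm). Next I'll refine the press's x from the earlier overhead wrist picture by its rail edges.

Run:
```python
from h import *
im=cv2.imread('pics/w5.png')[:,:,::-1].astype(int)
for r in(140,170,200,230):
    for a,b in((176,222),(328,378)):
        print(r,a,' '.join('%d/%d/%d'%tuple(im[r,c]) for c in range(a,b,1))) if r==170 else 0
# base edges & rail masks
R_,G,B=im[...,0],im[...,1],im[...,2]
rail=(R_>90)&(G<.72*R_)&(B<.6*R_)&(R_<250)
for r in range(135,250,15):
    c=np.nonzero(rail[r])[0]; print(r,c[(c>170)&(c<225)][[0,-1]] if ((c>170)&(c<225)).any() else '', c[(c>330)&(c<370)][[0,-1]] if ((c>330)&(c<370)).any() else '')
class CC:pass
c,f,_,_=cam('wrist'); T=np.eye(4)
T[:3,:3]=(R.from_euler('z',-96.06,degrees=True)*R.from_euler('x',180,degrees=True)).as_matrix()
T[:3,:3]=R.from_quat(np.array([-0.669,.743,.003,-.003])/np.linalg.norm([-0.669,.743,.003,-.003])).as_matrix()
T[:3,3]=[.53309,.0484,.11601]; M=T@np.array(c['mount']); C=(c,f,M[:3,3],M[:3,:3])
a=np.radians(83.85); ex=np.array([np.sin(a),-np.cos(a)])
for r in(150,180,210,240):
    cc=np.nonzero(rail[r])[0]
    for lo,hi in((170,225),(330,370)):
        q=cc[(cc>lo)&(cc<hi)]
        if len(q): print(r,((unproj(C,[[q[0]-.5,r],[q[-1]+.5,r]],.041)[:,:2]-[.537,.0454])@ex*1e3).round(1))
```

```text
170 176 179/149/105 179/148/107 179/148/104 178/148/105 178/147/105 178/148/105 184/155/109 182/152/109 140/97/67 0/0/255 206/137/86 212/139/88 212/142/88 210/139/88 212/140/91 214/140/87 213/140/88 217/141/88 216/142/88 218/142/89 219/143/93 219/146/92 218/145/93 217/142/92 219/143/92 223/147/95 223/147/95 188/127/85 174/118/82 0/0/255 183/124/85 178/118/78 170/114/77 175/152/137 245/248/253 236/235/236 235/233/232 234/233/233 234/233/233 236/234/234 234/232/232 233/231/232 235/233/233 235/233/233 233/231/232 233/231/231
170 328 171/167/164 172/166/165 154/137/120 118/83/59 117/84/62 123/91/70 121/91/68 123/90/68 136/98/70 155/108/76 182/125/82 0/0/255 217/143/92 219/145/92 219/145/93 219/144/92 220/146/91 220/146/89 220/144/91 221/148/92 221/147/92 222/147/91 223/147/91 222/146/91 219/144/88 219/140/86 226/150/93 245/221/152 252/235/172 251/232/166 251/232/168 0/0/255 250/230/164 250/232/167 250/231/165 250/231/166 251/230/165 251/230/166 254/236/169 255/249/177 191/155/115 67/52/58 82/69/69 86/71/71 255/0/0 86/71/70 83/70/68 82/69/67 82/70/69 83/68/66
135 [181 206] [334 357]
150 [184 207] [337 356]
165 [184 208] [331 354]
180 [185 208] [335 353]
195 [186 209] [334 351]
210 [188 210] [334 350]
225 [189 211] [332 348]
240 [190 212] [331 347]
150 [68.8 50.2]
150 [-50.2 -65.8]
180 [70.3 51.1]
180 [-50.2 -65.5]
210 [70.3 51.3]
210 [-50.9 -65.1]
240 [71.1 51.4]
240 [-50.  -64.7]
```

Run:
```python
from h import *
c,f,_,_=cam('wrist')
def C_(p,q):
    T=np.eye(4);T[:3,:3]=R.from_quat(q).as_matrix();T[:3,3]=p;M=T@np.array(c['mount']);return (c,f,M[:3,3],M[:3,:3])
C6=C_([.48672,-.18802,.19967],[-.682,.731,.001,.001]); C5=C_([.53309,.0484,.11601],[-.669,.743,.003,-.003])
a=np.radians(83.85); ex=np.array([np.sin(a),-np.cos(a)])
i6=cv2.imread('pics/w6.png')[:,:,::-1].astype(int); i5=cv2.imread('pics/w5.png')[:,:,::-1].astype(int)
def edges(C,im,r,lo,hi,z):
    g=cv2.GaussianBlur(im[r].astype(np.float32).reshape(1,-1,3),(5,1),0)[0,:,0]
    d=np.diff(g)[lo:hi]; return lo+.5+np.argmax(abs(d)), 
for r in (286,290): 
    row=i6[r]; bright=(row[:,0]>120)&(row[:,2]<.8*row[:,0]); k=np.nonzero(bright)[0]; k=k[(k>190)&(k<340)]
    W=(unproj(C6,[[k[0]-.5,r],[k[-1]+.5,r]],.015)[:,:2]-[.537,.0454])@ex*1e3; print('w6 base',r,k[0],k[-1],W.round(1),W.mean())
for r in (335,345,350):
    row=i6[r]; rail=(row[:,0]>80)&(row[:,1]<.72*row[:,0]); k=np.nonzero(rail)[0]; k=k[(k>195)&(k<325)]
    W=(unproj(C6,[[k[0]-.5,r],[k[-1]+.5,r]],.041)[:,:2]-[.537,.0454])@ex*1e3; print('w6 rail',r,k[0],k[-1],W.round(1),W.mean())
for r in (95,105,170,220):
    row=i5[r]; dark=(row.max(1)<130); red=(row==[255,0,0]).all(1)
    k=np.nonzero(~dark&~red&(row[:,2]<.85*row[:,0]))[0]; k=k[(k>150)&(k<385)]
    W=(unproj(C5,[[k[0]-.5,r],[k[-1]+.5,r]],.015)[:,:2]-[.537,.0454])@ex*1e3; print('w5 base',r,k[0],k[-1],W.round(1),W.mean())
```

```text
w6 base 286 209 319 [ 61.6 -85.7] -12.028817361444883
w6 base 290 210 319 [ 60.5 -86.2] -12.839946637338436
w6 rail 335 200 303 [ 69.7 -66. ] 1.8617246002888663
w6 rail 345 200 302 [ 70.5 -65.8] 2.353925930454423
w6 rail 350 200 301 [ 70.8 -65. ] 2.937657302514644
w5 base 95 165 376 [ 87.6 -85.3] 1.147959847917157
w5 base 105 166 375 [ 87.7 -85.4] 1.1870296030721832
w5 base 170 172 368 [ 88.8 -85. ] 1.9006044992811582
w5 base 220 177 362 [ 89.3 -84. ] 2.6292658787738503
```

Run:
```python
from h import *
c,f,_,_=cam('wrist')
T=np.eye(4);T[:3,:3]=R.from_quat([-.669,.743,.003,-.003]).as_matrix();T[:3,3]=[.53309,.0484,.11601];M=T@np.array(c['mount']);C=(c,f,M[:3,3],M[:3,:3])
a=np.radians(83.85); ey=np.array([np.cos(a),np.sin(a)]); ex=np.array([ey[1],-ey[0]])
im=cv2.imread('pics/w5.png')[:,:,::-1].astype(int); X=[]
for r in range(92,300,4):
    row=im[r]; k=np.nonzero((row.max(1)>=130)&~(row==[255,0,0]).all(1)&~(row==[0,0,255]).all(1)&(row[:,2]<.85*row[:,0]))[0]; k=k[(k>150)&(k<385)]
    if len(k)<2: continue
    W=unproj(C,[[k[0]-.5,r],[k[-1]+.5,r]],.015)[:,:2]-[.537,.0454]; P=np.c_[W@ex,W@ey]*1e3
    if 168<np.ptp(P[:,0])<180: X.append([P[:,1].mean(),P[:,0].mean()])
X=np.array(X); p=np.polyfit(X[:,0],X[:,1],1); print('base',len(X),X[:,0].min(),X[:,0].max(),'deg',np.degrees(p[0]),'x at y=0',p[1], 'rms',np.std(X[:,1]-np.polyval(p,X[:,0])))
X=[]
for r in range(135,262,4):
    k=np.nonzero((im[r,:,0]>90)&(im[r,:,1]<.72*im[r,:,0])&(im[r,:,2]<.6*im[r,:,0]))[0]
    l=k[(k>170)&(k<225)];q=k[(k>330)&(k<370)]
    if len(l) and len(q):
        W=unproj(C,[[l[0]-.5,r],[q[-1]+.5,r]],.041)[:,:2]-[.537,.0454]; P=np.c_[W@ex,W@ey]*1e3; X.append([P[:,1].mean(),P[:,0].mean()])
X=np.array(X); p=np.polyfit(X[:,0],X[:,1],1); print('rail',len(X),X[:,0].min(),X[:,0].max(),'deg',np.degrees(p[0]),'x0',p[1],np.std(X[:,1]-np.polyval(p,X[:,0])))
# end stop inner top edge along column 270
print([ (r,tuple(im[r,262])) for r in range(108,122)], (unproj(C,[[262,114]],.041)[0,:2]-[.537,.0454])@ey)
```

```text
base 52 -91.31889723842285 102.65785478654729 deg 0.9597078568379845 x at y=0 2.5443833267896117 rms 0.24771769640529556
rail 32 -59.46370604211923 46.740351096088744 deg -3.9328079453017555 x0 1.8568463337278336 2.4575689995065795
[(108, (np.int64(220), np.int64(146), np.int64(96))), (109, (np.int64(214), np.int64(143), np.int64(94))), (110, (np.int64(216), np.int64(145), np.int64(96))), (111, (np.int64(207), np.int64(139), np.int64(94))), (112, (np.int64(193), np.int64(130), np.int64(90))), (113, (np.int64(177), np.int64(120), np.int64(82))), (114, (np.int64(0), np.int64(200), np.int64(0))), (115, (np.int64(157), np.int64(132), np.int64(111))), (116, (np.int64(171), np.int64(162), np.int64(152))), (117, (np.int64(166), np.int64(161), np.int64(160))), (118, (np.int64(219), np.int64(214), np.int64(214))), (119, (np.int64(241), np.int64(240), np.int64(240))), (120, (np.int64(237), np.int64(235), np.int64(235))), (121, (np.int64(237), np.int64(235), np.int64(234)))] -0.07482674601210851
```

The base edges fit cleanly: press yaw is about 82.9° and the origin about (0.5395, 0.0447). I'll compute the move from that.

```bash
python3 -c "
from h import *
print(bot.get_obs()['eef_pos'])
goal([.5391,.0447,.134],-97.1)"
```

```text
[ 0.48835321 -0.21065651  0.13198357]
d [-5.164 -0.666 -0.032] w [0.022 0.021 0.643]
```

Request:
{"op": "drive_tool", "data": {
  "rows": [
    {"dx": -0.8, "dy": -0.1, "dz": 0, "wx": 0, "wy": 0, "wz": 0.1, "hand": 20},
    {"dx": -1.7, "dy": -0.2, "dz": 0, "wx": 0, "wy": 0, "wz": 0.2, "hand": 20},
    {"dx": -2.6, "dy": -0.3, "dz": 0, "wx": 0, "wy": 0, "wz": 0.3, "hand": 20},
    {"dx": -3.5, "dy": -0.4, "dz": 0, "wx": 0, "wy": 0, "wz": 0.4, "hand": 20},
    {"dx": -4.2, "dy": -0.5, "dz": 0, "wx": 0, "wy": 0, "wz": 0.5, "hand": 20},
    {"dx": -4.7, "dy": -0.6, "dz": 0, "wx": 0, "wy": 0, "wz": 0.6, "hand": 20},
    {"dx": -5, "dy": -0.65, "dz": 0, "wx": 0, "wy": 0, "wz": 0.64, "hand": 20},
    {"dx": -5.15, "dy": -0.65, "dz": 0, "wx": 0, "wy": 0, "wz": 0.64, "hand": 20},
    {"dx": -5.15, "dy": -0.65, "dz": 0, "wx": 0, "wy": 0, "wz": 0.64, "hand": 20},
    {"dx": -5.15, "dy": -0.65, "dz": 0, "wx": 0, "wy": 0, "wz": 0.64, "hand": 20}
  ]
}}

```text
clock: 15.55
eef_pos: [0.5387, 0.0428, 0.1329]
tool_rot: [-0.662, 0.75, 0.0, -0.0]
ft_force: [0.2, -0.3, -3.1]
grip_width: 0.0269
grasp_force: 61.3
```

Run:
```python
from h import *
bot.camera('wrist');bot.camera('wrist'); P=[]
for _ in range(6):
    bot.camera('wrist');P.append(bot.get_obs()['eef_pos'])
print(np.mean(P,0),np.std(P,0),yawnow())
goal([.5391,.0447,.036],-97.1)
# press check beyond the board: base far edge & visible bits
im=bot.camera('wrist');save(im,'overpress')
C=cam('wrist'); a=np.radians(82.9); ey=np.array([np.cos(a),np.sin(a)]); ex=np.array([ey[1],-ey[0]])
for r in (60,80,100,115,120):
    row=im[r].astype(int); k=np.nonzero((row.max(1)>=130)&(row[:,2]<.85*row[:,0]))[0];k=k[(k>140)&(k<420)]
    if len(k)>1:
        W=unproj(C,[[k[0]-.5,r],[k[-1]+.5,r]],.015)[:,:2]-[.5395,.0447]; print(r,k[0],k[-1],(W@ex*1e3).round(1),(W@ey*1e3).round(1))
```

```text
[0.53954625 0.04272218 0.13391923] [0.00011539 0.00020815 0.00012717] -97.12160083207624
d [-0.03   0.018  1.961] w [-0.018  0.01  -0.004]
100 180 377 [ 87.  -86.5] [-89.5 -89.4]
115 181 376 [ 87.4 -86.9] [-77.  -76.9]
120 182 375 [ 86.9 -86.5] [-72.7 -72.6]
```

The base edges visible past the board are symmetric about the tool, so it is centred. Lowering in stages.

Request:
{"op": "drive_tool", "data": {
  "rows": [
    {"dx": -0.03, "dy": 0.01, "dz": 0.5, "wx": 0, "wy": 0, "wz": 0, "hand": 20},
    {"dx": -0.03, "dy": 0.01, "dz": 1, "wx": 0, "wy": 0, "wz": 0, "hand": 20},
    {"dx": -0.03, "dy": 0.01, "dz": 1.4, "wx": 0, "wy": 0, "wz": 0, "hand": 20},
    {"dx": -0.03, "dy": 0.01, "dz": 1.6, "wx": 0, "wy": 0, "wz": 0, "hand": 20},
    {"dx": -0.03, "dy": 0.01, "dz": 1.7, "wx": 0, "wy": 0, "wz": 0, "hand": 20},
    {"dx": -0.03, "dy": 0.01, "dz": 1.78, "wx": 0, "wy": 0, "wz": 0, "hand": 20},
    {"dx": -0.03, "dy": 0.01, "dz": 1.84, "wx": 0, "wy": 0, "wz": 0, "hand": 20}
  ]
}}

```text
clock: 16.7
eef_pos: [0.5403, 0.0451, 0.0425]
tool_rot: [-0.662, 0.749, -0.001, 0.001]
ft_force: [0.4, -0.4, -3.2]
grip_width: 0.0268
grasp_force: 61.3
```

Request:
{"op": "drive_tool", "data": {
  "rows": [
    {"dx": 0, "dy": 0, "dz": 0.05, "wx": 0, "wy": 0, "wz": 0, "hand": 20},
    {"dx": 0, "dy": 0, "dz": 0.09, "wx": 0, "wy": 0, "wz": 0, "hand": 20},
    {"dx": 0, "dy": 0, "dz": 0.12, "wx": 0, "wy": 0, "wz": 0, "hand": 20},
    {"dx": 0, "dy": 0, "dz": 0.12, "wx": 0, "wy": 0, "wz": 0, "hand": 20}
  ]
}}

```text
clock: 17.1
eef_pos: [0.5394, 0.0451, 0.0359]
tool_rot: [-0.662, 0.749, -0.0, 0.001]
ft_force: [0.8, -0.0, -2.3]
grip_width: 0.0265
grasp_force: 61.3
```

Request:
{"op": "drive_tool", "data": {
  "rows": [
    {"dx": 0, "dy": 0, "dz": 0.03, "wx": 0, "wy": 0, "wz": 0, "hand": 20},
    {"dx": 0, "dy": 0, "dz": 0.03, "wx": 0, "wy": 0, "wz": 0, "hand": 30},
    {"dx": 0, "dy": 0, "dz": 0.0, "wx": 0, "wy": 0, "wz": 0, "hand": 40},
    {"dx": 0, "dy": 0, "dz": -0.02, "wx": 0, "wy": 0, "wz": 0, "hand": 50},
    {"dx": 0, "dy": 0, "dz": -0.04, "wx": 0, "wy": 0, "wz": 0, "hand": 55},
    {"dx": 0, "dy": 0, "dz": -0.1, "wx": 0, "wy": 0, "wz": 0, "hand": 55},
    {"dx": 0, "dy": 0, "dz": -0.7, "wx": 0, "wy": 0, "wz": 0, "hand": 55},
    {"dx": 0, "dy": 0, "dz": -1.6, "wx": 0, "wy": 0, "wz": 0, "hand": 55},
    {"dx": 0, "dy": 0, "dz": -2.5, "wx": 0, "wy": 0, "wz": 0, "hand": 55},
    {"dx": 0, "dy": 0, "dz": -3, "wx": 0, "wy": 0, "wz": 0, "hand": 55},
    {"dx": 0, "dy": 0, "dz": -3, "wx": 0, "wy": 0, "wz": 0, "hand": 55}
  ]
}}

```text
clock: 18.2
eef_pos: [0.5424, 0.0453, 0.1912]
tool_rot: [-0.662, 0.749, -0.003, 0.005]
ft_force: [0.4, -1.1, 0.7]
grip_width: 0.0552
grasp_force: 0.0
```

Run:
```python
from h import *
o=bot.get_obs();im=bot.camera('wrist');C=cam('wrist');print(o['eef_pos'],yawnow(),o['joint_pos'].round(2))
a=np.radians(82.9); ey=np.array([np.cos(a),np.sin(a)]); ex=np.array([ey[1],-ey[0]])
Z=lambda x,y,z:np.r_[np.array([.5395,.0447])+x/1e3*ex+y/1e3*ey,z/1e3]
for d in bot.outline_of('wrist','press_board')[:1]:
    ys,xs=np.nonzero(d['region']);W=unproj(C,np.c_[xs,ys],.042)[:,:2]-[.5395,.0447]
    print(d['score'],d['extent'],cv2.minAreaRect((np.c_[W@ex,W@ey]*1e3).astype(np.float32)))
for pts,col in(([(s*50,t*70,42) for s,t in((-1,-1),(1,-1),(1,1),(-1,1))],(255,0,0)),([(s*14,t*60,78) for s,t in((-1,-1),(1,-1),(1,1),(-1,1))],(0,0,255))):
    cv2.polylines(im,[proj(C,[Z(*p) for p in pts]).round().astype(np.int32)],True,col)
A=im
t=bot.camera('top').copy();C=cam('top')
for p in((0,154,224),(0,210,206),(0,302,112),(0,105,97)):
    u=proj(C,Z(*p))[0].round().astype(int); cv2.circle(t,tuple(map(int,u)),2,(0,255,0),-1)
t=cv2.resize(t[150:300,60:320],(520,300))
s=bot.camera('scene').copy();C=cam('scene')
for p in((0,154,224),(0,210,206),(0,302,112),(0,105,97)):
    u=proj(C,Z(*p))[0].round().astype(int); cv2.circle(s,tuple(map(int,u)),2,(0,255,0),-1)
s=cv2.resize(s[130:280,130:330],(400,300))
out=np.zeros((600,800,3),np.uint8); out[:300,:400]=cv2.resize(A,(400,300)); out[:300,400:]=s; out[300:,:520]=t
save(out,'combo')
```

```text
[0.54237491 0.04527097 0.19118234] -97.07906759897813 [ 0.08  0.33  0.07  1.3   0.   -1.36]
0.74 [282.4, 185.1, 102.4, 135.5] ((-1.9218482971191406, 2.7808990478515625), (99.32186889648438, 145.9519805908203), 0.4910407066345215)
```

View pics/combo.png

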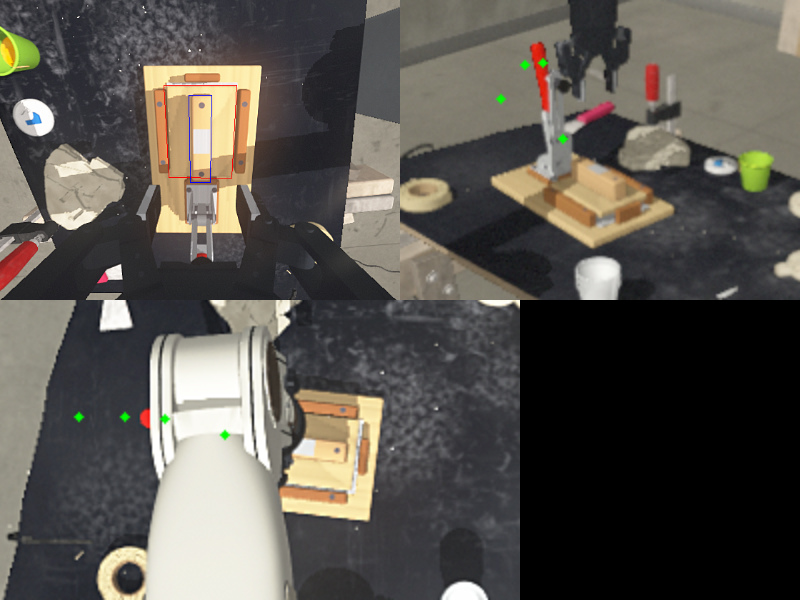

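The panels show the board seated between the rails with the cleat central (wrist view). The clamp is open with its red handle at (540,70) in the scene panel, and the model points fall close to it. Next come closed fingers, up and over the clamp arm to the inner side of the handle.

```bash
cat > path.py <<'E'
from h import *
P0=np.array([.5395,.0447]); a=np.radians(82.9); ey=np.array([np.cos(a),np.sin(a)])
OFF=.019
def tcp(ky,kz):  # corner (+y side of tip) press y,z in mm -> world TCP
    return np.r_[P0+ey*(ky-11)/1e3, kz/1e3-OFF]
def now():
    p=bot.get_obs()['eef_pos']; q=(p[:2]-P0)@ey*1e3+11; x=(p[:2]-P0)@np.array([ey[1],-ey[0]])*1e3
    print('corner y %.1f z %.1f  x %.1f'%(q,(p[2]+OFF)*1e3,x), bot.get_obs()['ft_force'].round(1),'yaw',yawnow(),'j',bot.get_obs()['joint_pos'].round(2))
T=np.array([(154,224,14),(210,206,33),(244,190,45),(264,181,52),(277,174,58),(288,164,66),(295,150,73),(301,122,84),(302,112,88)],float)
def K(s,r=12):
    th=np.radians(T[:,2]); return np.c_[T[:,0]+s*np.sin(th)-r*np.cos(th),T[:,1]+s*np.cos(th)+r*np.sin(th)]
E
python3 - <<'E'
from path import *
now(); print(K(10).round(0))
print('up');goal(tcp(11,285),-97.1)
print('over');goal(tcp(134,285),-97.1)
E
```

```text
corner y 11.1 z 203.4  x -1.3 [-0.9 -0.1 -0.1] yaw -97.07849673647003 j [ 0.08  0.33  0.06  1.3   0.   -1.36]
[[145. 237.]
 [205. 221.]
 [243. 206.]
 [264. 197.]
 [279. 189.]
 [292. 179.]
 [301. 164.]
 [310. 135.]
 [312. 124.]]
up
d [ 1.000e-03 -2.400e-02 -1.631e+00] w [0.016 0.002 0.004]
over
d [-2.459 -0.025 -1.631] w [0.016 0.002 0.004]
```

Request:
{"op": "drive_tool", "data": {
  "rows": [
    {"dx": 0, "dy": -0.02, "dz": -0.9, "wx": 0, "wy": 0, "wz": 0, "hand": 30},
    {"dx": 0, "dy": -0.02, "dz": -1.63, "wx": 0, "wy": 0, "wz": 0, "hand": 0},
    {"dx": 0, "dy": -0.02, "dz": -1.63, "wx": 0, "wy": 0, "wz": 0, "hand": 0},
    {"dx": -0.6, "dy": -0.02, "dz": -1.63, "wx": 0, "wy": 0, "wz": 0, "hand": 0},
    {"dx": -1.2, "dy": -0.02, "dz": -1.63, "wx": 0, "wy": 0, "wz": 0, "hand": 0},
    {"dx": -1.8, "dy": -0.02, "dz": -1.63, "wx": 0, "wy": 0, "wz": 0, "hand": 0},
    {"dx": -2.2, "dy": -0.02, "dz": -1.63, "wx": 0, "wy": 0, "wz": 0, "hand": 0},
    {"dx": -2.45, "dy": -0.02, "dz": -1.63, "wx": 0, "wy": 0, "wz": 0, "hand": 0},
    {"dx": -2.45, "dy": -0.02, "dz": -1.63, "wx": 0, "wy": 0, "wz": 0, "hand": 0},
    {"dx": -2.45, "dy": -0.02, "dz": -1.63, "wx": 0, "wy": 0, "wz": 0, "hand": 0}
  ]
}}

```text
clock: 19.4
eef_pos: [0.5548, 0.1658, 0.2665]
tool_rot: [-0.662, 0.749, -0.0, -0.0]
ft_force: [0.6, -0.7, -0.3]
grip_width: 0.0002
grasp_force: 0.0
```

Run:
```python
from path import *
bot.camera('wrist');bot.camera('wrist')
now(); C=cam('wrist'); im=bot.camera('wrist'); save(im,'hand')
print(bot.get_obs()['grip_width'])
for d in bot.outline_of('wrist','handle_grip')[:2]: print(d['score'],d['extent'])
for z in(-.03,-.02,-.01,.0,.011):
    o=bot.get_obs(); p=R.from_quat(o['tool_rot']).apply([.011,0,z])+o['eef_pos']; print(z,proj(C,p).round(0))
# brightness along column through the tip
g=im[...].mean(2); c0=277
print([int(v) for v in g[220:300:2,270]]); print([int(v) for v in g[220:300:2,284]])
goal(tcp(136,240),-97.1)
```

```text
corner y 132.6 z 286.2  x 0.5 [ 0.4 -0.1 -0.7] yaw -97.1465708843567 j [ 0.29  0.39  0.36  1.54 -0.   -1.16]
-3.486354003466551e-05
0.57 [281.2, 241.8, 26.2, 42.1]
-0.03 [[278. 261.]]
-0.02 [[278. 251.]]
-0.01 [[278. 243.]]
0.0 [[278. 236.]]
0.011 [[278. 229.]]
[83, 84, 86, 85, 88, 84, 84, 82, 80, 83, 81, 80, 82, 78, 80, 81, 81, 86, 130, 125, 125, 124, 124, 126, 124, 124, 125, 122, 124, 123, 124, 124, 123, 124, 123, 122, 120, 159, 151, 60]
[122, 96, 96, 93, 95, 92, 88, 85, 86, 86, 84, 83, 82, 81, 82, 82, 81, 86, 128, 124, 122, 126, 125, 124, 125, 126, 124, 122, 123, 121, 123, 123, 122, 124, 120, 120, 117, 158, 160, 100]
d [-0.066  0.016  0.932] w [-0.016  0.007 -0.013]
```

Request:
{"op": "drive_tool", "data": {
  "rows": [
    {"dx": 0, "dy": 0.01, "dz": 0.5, "wx": 0, "wy": 0, "wz": 0, "hand": 0},
    {"dx": 0, "dy": 0.01, "dz": 0.9, "wx": 0, "wy": 0, "wz": 0, "hand": 0},
    {"dx": 0, "dy": 0.01, "dz": 1.03, "wx": 0, "wy": 0, "wz": 0, "hand": 0},
    {"dx": 0, "dy": 0.01, "dz": 1.03, "wx": 0, "wy": 0, "wz": 0, "hand": 0}
  ]
}}

```text
clock: 20.0
eef_pos: [0.5542, 0.1657, 0.2152]
tool_rot: [-0.662, 0.75, 0.0, -0.0]
ft_force: [-0.6, -1.5, -0.6]
grip_width: 0.0003
grasp_force: 0.0
```

```bash
sed -i 's/OFF=.019/OFF=.024/' path.py
python3 - <<'E'
from path import *
bot.camera('wrist');now()
th=np.radians(T[:,2])
for k in K(10,10): print(k.round(0));goal(tcp(*k),-97.1)
E
```

```text
corner y 133.3 z 240.3  x 0.2 [ 0.2  1.  -0. ] yaw -97.11762466633643 j [ 0.29  0.4   0.24  1.41  0.   -1.16]
[147. 236.]
d [-0.268  0.005  0.084] w [-0.015  0.008 -0.004]
[207. 220.]
d [-1.475  0.005  0.41 ] w [-0.015  0.008 -0.004]
[244. 204.]
d [-2.213  0.006  0.725] w [-0.015  0.008 -0.004]
[266. 195.]
d [-2.647  0.006  0.907] w [-0.015  0.008 -0.004]
[280. 188.]
d [-2.937  0.007  1.052] w [-0.015  0.008 -0.004]
[293. 177.]
d [-3.194  0.007  1.264] w [-0.015  0.008 -0.004]
[302. 162.]
d [-3.365  0.007  1.559] w [-0.015  0.008 -0.004]
[310. 133.]
d [-3.53   0.008  2.149] w [-0.015  0.008 -0.004]
[312. 122.]
d [-3.565  0.008  2.362] w [-0.015  0.008 -0.004]
```

Request:
{"op": "drive_tool", "data": {
  "rows": [
    {"dx": -0.15, "dy": 0, "dz": 0.03, "wx": 0, "wy": 0, "wz": 0, "hand": 0},
    {"dx": -0.27, "dy": 0, "dz": 0.08, "wx": 0, "wy": 0, "wz": 0, "hand": 0},
    {"dx": -0.45, "dy": 0, "dz": 0.12, "wx": 0, "wy": 0, "wz": 0, "hand": 0},
    {"dx": -0.63, "dy": 0, "dz": 0.15, "wx": 0, "wy": 0, "wz": 0, "hand": 0},
    {"dx": -0.8, "dy": 0, "dz": 0.2, "wx": 0, "wy": 0, "wz": 0, "hand": 0}
  ]
}}

```text
clock: 20.55
eef_pos: [0.56, 0.2074, 0.2061]
tool_rot: [-0.662, 0.749, -0.0, 0.001]
ft_force: [0.3, -0.8, 0.8]
grip_width: 0.0003
grasp_force: 0.2
```

Run:
```python
from path import *
bot.camera('scene');now(); C=cam('scene')
for d in bot.outline_of('scene','handle_grip')[:2]: print(d['score'],d['extent'])
for t in T[:3]: print(t,proj(C,np.r_[P0+ey*t[0]/1e3,t[1]/1e3]))
```

```text
corner y 176.2 z 229.3  x -0.2 [ 0.3  0.7 -0.6] yaw -96.97554594960037 j [ 0.36  0.44  0.27  1.4   0.   -1.09]
0.57 [196.2, 181.4, 17.4, 59.6]
[154. 224.  14.] [[200.7639083  161.24231186]]
[210. 206.  33.] [[192.00829487 162.05652934]]
[244. 190.  45.] [[187.00702969 163.85700049]]
```

Low force and the handle is leaning outward. Following the arc.

Request:
{"op": "drive_tool", "data": {
  "rows": [
    {"dx": -0.2, "dy": 0, "dz": 0.06, "wx": 0, "wy": 0, "wz": 0, "hand": 0},
    {"dx": -0.45, "dy": 0, "dz": 0.13, "wx": 0, "wy": 0, "wz": 0, "hand": 0},
    {"dx": -0.68, "dy": 0, "dz": 0.21, "wx": 0, "wy": 0, "wz": 0, "hand": 0},
    {"dx": -0.92, "dy": 0, "dz": 0.31, "wx": 0, "wy": 0, "wz": 0, "hand": 0},
    {"dx": -1.16, "dy": 0, "dz": 0.41, "wx": 0, "wy": 0, "wz": 0, "hand": 0},
    {"dx": -1.41, "dy": 0, "dz": 0.52, "wx": 0, "wy": 0, "wz": 0, "hand": 0},
    {"dx": -1.63, "dy": 0, "dz": 0.62, "wx": 0, "wy": 0, "wz": 0, "hand": 0},
    {"dx": -1.85, "dy": 0, "dz": 0.71, "wx": 0, "wy": 0, "wz": 0, "hand": 0}
  ]
}}

```text
clock: 21.45
eef_pos: [0.5712, 0.299, 0.1702]
tool_rot: [-0.662, 0.749, -0.0, 0.001]
ft_force: [0.0, -0.4, 1.1]
grip_width: 0.0002
grasp_force: 0.8
```

Run:
```python
from path import *
bot.camera('scene');now()
for d in bot.outline_of('scene','handle_grip')[:2]: print(d['score'],d['extent'])
for k in K(10,9)[4:]: print(k.round(0));goal(tcp(*k),-97.1)
C=cam('scene')
for t in T[2:5]: print(t,[proj(C,np.r_[P0+ey*(t[0]+s*np.sin(np.radians(t[2])))/1e3,(t[1]+s*np.cos(np.radians(t[2])))/1e3])[0].round() for s in(-60,35)])
```

```text
corner y 268.8 z 193.1  x -0.5 [ 0.8  0.1 -0.5] yaw -96.98005166323281 j [ 0.48  0.55  0.36  1.38  0.   -0.96]
0.73 [189.1, 181.8, 30.4, 48.6]
[281. 187.]
d [-0.258 -0.011  0.128] w [0.001 0.006 0.025]
[293. 176.]
d [-0.513 -0.011  0.341] w [0.001 0.006 0.025]
[302. 162.]
d [-0.682 -0.012  0.636] w [0.001 0.006 0.025]
[310. 132.]
d [-0.843 -0.012  1.227] w [0.001 0.006 0.025]
[312. 121.]
d [-0.877 -0.012  1.44 ] w [0.001 0.006 0.025]
[244. 190.  45.] [array([194., 178.]), array([183., 156.])]
[264. 181.  52.] [array([192., 178.]), array([180., 157.])]
[277. 174.  58.] [array([191., 178.]), array([178., 159.])]
```

Request:
{"op": "drive_tool", "data": {
  "rows": [
    {"dx": -0.13, "dy": 0, "dz": 0.06, "wx": 0, "wy": 0, "wz": 0, "hand": 0},
    {"dx": -0.26, "dy": 0, "dz": 0.13, "wx": 0, "wy": 0, "wz": 0, "hand": 0},
    {"dx": -0.38, "dy": 0, "dz": 0.23, "wx": 0, "wy": 0, "wz": 0, "hand": 0},
    {"dx": -0.5, "dy": 0, "dz": 0.34, "wx": 0, "wy": 0, "wz": 0, "hand": 0},
    {"dx": -0.6, "dy": 0, "dz": 0.49, "wx": 0, "wy": 0, "wz": 0, "hand": 0},
    {"dx": -0.68, "dy": 0, "dz": 0.64, "wx": 0, "wy": 0, "wz": 0, "hand": 0},
    {"dx": -0.72, "dy": 0, "dz": 0.78, "wx": 0, "wy": 0, "wz": 0, "hand": 0}
  ]
}}

```text
clock: 22.25
eef_pos: [0.5757, 0.3343, 0.1306]
tool_rot: [-0.662, 0.749, -0.0, 0.001]
ft_force: [-0.1, 1.6, 4.0]
grip_width: -0.0001
grasp_force: 1.4
```

Run:
```python
from path import *
bot.camera('scene');now()
for d in bot.outline_of('scene','handle_grip')[:2]: print(d['score'],d['extent'])
for k in K(10,9)[6:]: print(k.round(0));goal(tcp(*k),-97.1)
```

```text
corner y 302.8 z 153.5  x -0.2 [1.1 1.2 3.3] yaw -97.05508748869134 j [ 0.53  0.61  0.36  1.32  0.   -0.92]
0.72 [189.0, 188.1, 31.4, 36.2]
[302. 162.]
d [ 0.012 -0.002 -0.146] w [-0.004  0.003  0.008]
[310. 132.]
d [-0.149 -0.002  0.445] w [-0.004  0.003  0.008]
[312. 121.]
d [-0.183 -0.002  0.658] w [-0.004  0.003  0.008]
```

Contact force is 3–4 N. Pressing down in small steps.

Request:
{"op": "drive_tool", "data": {
  "rows": [
    {"dx": -0.05, "dy": 0, "dz": 0.12, "wx": 0, "wy": 0, "wz": 0, "hand": 0},
    {"dx": -0.1, "dy": 0, "dz": 0.25, "wx": 0, "wy": 0, "wz": 0, "hand": 0},
    {"dx": -0.14, "dy": 0, "dz": 0.37, "wx": 0, "wy": 0, "wz": 0, "hand": 0},
    {"dx": -0.15, "dy": 0, "dz": 0.45, "wx": 0, "wy": 0, "wz": 0, "hand": 0}
  ]
}}

```text
clock: 22.75
eef_pos: [0.5763, 0.3414, 0.1078]
tool_rot: [-0.662, 0.749, 0.0, 0.0]
ft_force: [-0.5, 0.6, -0.4]
grip_width: -0.0001
grasp_force: 0.0
```

Request:
{"op": "drive_tool", "data": {
  "rows": [
    {"dx": -0.02, "dy": 0, "dz": 0.08, "wx": 0, "wy": 0, "wz": 0, "hand": 0},
    {"dx": -0.03, "dy": 0, "dz": 0.14, "wx": 0, "wy": 0, "wz": 0, "hand": 0},
    {"dx": -0.03, "dy": 0, "dz": 0.18, "wx": 0, "wy": 0, "wz": 0, "hand": 0}
  ]
}}

```text
clock: 23.05
eef_pos: [0.5767, 0.3428, 0.0996]
tool_rot: [-0.662, 0.749, -0.0, 0.001]
ft_force: [0.3, 0.4, -0.3]
grip_width: 0.0
grasp_force: 0.0
```

Run:
```python
from path import *
bot.camera('scene');now(); C=cam('scene')
for d in bot.outline_of('scene','handle_grip')[:2]: print(d['score'],d['extent'])
for t in T[6:]: print(t,[proj(C,np.r_[P0+ey*(t[0]+s*np.sin(np.radians(t[2])))/1e3,(t[1]+s*np.cos(np.radians(t[2])))/1e3])[0].round() for s in(-60,35)])
for d in bot.outline_of('scene','clamp_arm')[:2]: print('arm',d['score'],d['extent'])
for d in bot.outline_of('scene','clamp_foot')[:2]: print('foot',d['score'],d['extent'],proj(C,np.r_[P0,.078+.01]))
```

```text
corner y 311.3 z 123.4  x 0.0 [0.4 0.2 0.6] yaw -97.07166806192818 j [ 0.54  0.64  0.33  1.26 -0.   -0.91]
0.59 [187.1, 190.7, 31.1, 22.5]
[295. 150.  73.] [array([189., 179.]), array([175., 166.])]
[301. 122.  84.] [array([189., 183.]), array([175., 174.])]
[302. 112.  88.] [array([189., 185.]), array([175., 177.])]
arm 0.79 [203.6, 193.3, 62.9, 43.2]
```

Request:
{"op": "drive_tool", "data": {
  "rows": [
    {"dx": 0, "dy": 0, "dz": 0.05, "wx": 0, "wy": 0, "wz": 0, "hand": 0},
    {"dx": 0, "dy": 0, "dz": 0.09, "wx": 0, "wy": 0, "wz": 0, "hand": 0},
    {"dx": 0, "dy": 0, "dz": 0.12, "wx": 0, "wy": 0, "wz": 0, "hand": 0}
  ]
}}

```text
clock: 23.55
eef_pos: [0.5772, 0.343, 0.0945]
tool_rot: [-0.662, 0.749, -0.0, 0.001]
ft_force: [-0.2, -0.3, 3.0]
grip_width: 0.0003
grasp_force: 2.0
```

Request:
{"op": "drive_tool", "data": {
  "rows": [
    {"dx": 0, "dy": 0, "dz": 0.03, "wx": 0, "wy": 0, "wz": 0, "hand": 0},
    {"dx": 0, "dy": 0, "dz": 0.06, "wx": 0, "wy": 0, "wz": 0, "hand": 0}
  ]
}}

```text
clock: 23.75
eef_pos: [0.5773, 0.3431, 0.0925]
tool_rot: [-0.662, 0.749, -0.0, 0.002]
ft_force: [-2.6, -0.2, 7.9]
grip_width: -0.0001
grasp_force: 3.8
```

Request:
{"op": "drive_tool", "data": {
  "rows": [
    {"dx": 0, "dy": 0, "dz": 0.04, "wx": 0, "wy": 0, "wz": 0, "hand": 0},
    {"dx": 0, "dy": 0, "dz": 0.08, "wx": 0, "wy": 0, "wz": 0, "hand": 0}
  ]
}}

```text
clock: 23.95
eef_pos: [0.5774, 0.3434, 0.0892]
tool_rot: [-0.662, 0.749, -0.0, 0.002]
ft_force: [-1.7, -1.1, 9.2]
grip_width: -0.0002
grasp_force: 4.6
```

Request:
{"op": "drive_tool", "data": {
  "rows": [
    {"dx": 0, "dy": 0, "dz": 0.04, "wx": 0, "wy": 0, "wz": 0, "hand": 0},
    {"dx": 0, "dy": 0, "dz": 0.08, "wx": 0, "wy": 0, "wz": 0, "hand": 0}
  ]
}}

```text
clock: 24.15
eef_pos: [0.5775, 0.3435, 0.0856]
tool_rot: [-0.662, 0.749, -0.0, 0.002]
ft_force: [-2.5, -0.9, 9.8]
grip_width: -0.0004
grasp_force: 5.1
```

Run:
```python
from path import *
bot.camera('scene');now(); C=cam('scene')
for d in bot.outline_of('scene','handle_grip')[:1]: print(d['score'],d['extent'])
for d in bot.outline_of('scene','clamp_arm')[:1]: print('arm',d['score'],d['extent'])
```

```text
corner y 312.2 z 109.3  x 0.6 [-2.5 -0.1  9.7] yaw -97.06086398413858 j [ 0.54  0.65  0.31  1.23  0.   -0.91]
0.68 [184.7, 188.1, 28.7, 11.9]
arm 0.78 [202.5, 195.6, 56.2, 32.1]
```

The handle was still moving and is flatter now. Continuing until it stops hard.

Request:
{"op": "drive_tool", "data": {
  "rows": [
    {"dx": 0, "dy": 0, "dz": 0.05, "wx": 0, "wy": 0, "wz": 0, "hand": 0},
    {"dx": 0, "dy": 0, "dz": 0.1, "wx": 0, "wy": 0, "wz": 0, "hand": 0}
  ]
}}

```text
clock: 24.5
eef_pos: [0.5775, 0.3436, 0.0809]
tool_rot: [-0.662, 0.749, -0.0, 0.003]
ft_force: [-2.3, -0.5, 10.1]
grip_width: -0.0003
grasp_force: 5.1
```

Request:
{"op": "drive_tool", "data": {
  "rows": [
    {"dx": 0, "dy": 0, "dz": 0.04, "wx": 0, "wy": 0, "wz": 0, "hand": 0},
    {"dx": 0, "dy": 0, "dz": 0.08, "wx": 0, "wy": 0, "wz": 0, "hand": 0}
  ]
}}

```text
clock: 24.7
eef_pos: [0.5775, 0.3436, 0.0766]
tool_rot: [-0.662, 0.749, -0.0, 0.002]
ft_force: [-2.5, 0.2, 8.0]
grip_width: -0.0002
grasp_force: 4.6
```

Request:
{"op": "drive_tool", "data": {
  "rows": [
    {"dx": 0, "dy": 0, "dz": 0.05, "wx": 0, "wy": 0, "wz": 0, "hand": 0},
    {"dx": 0, "dy": 0, "dz": 0.1, "wx": 0, "wy": 0, "wz": 0, "hand": 0}
  ]
}}

```text
clock: 24.9
eef_pos: [0.5774, 0.3433, 0.0712]
tool_rot: [-0.662, 0.749, -0.0, 0.002]
ft_force: [-2.1, -0.7, 6.8]
grip_width: -0.0001
grasp_force: 3.4
```

Request:
{"op": "drive_tool", "data": {
  "rows": [
    {"dx": 0, "dy": 0, "dz": 0.04, "wx": 0, "wy": 0, "wz": 0, "hand": 0},
    {"dx": 0, "dy": 0, "dz": 0.08, "wx": 0, "wy": 0, "wz": 0, "hand": 0}
  ]
}}

```text
clock: 25.1
eef_pos: [0.5773, 0.343, 0.0663]
tool_rot: [-0.662, 0.749, -0.0, 0.002]
ft_force: [-1.2, -0.9, 3.9]
grip_width: -0.0
grasp_force: 2.0
```

Run:
```python
from path import *
bot.camera('scene');now(); C=cam('scene')
for d in bot.outline_of('scene','handle_grip')[:1]:
    ys,xs=np.nonzero(d['region']); print(d['score'],d['extent'],np.polyfit(xs,ys,1))
for t in T[6:]: print(t,[proj(C,np.r_[P0+ey*(t[0]+s*np.sin(np.radians(t[2])))/1e3,(t[1]+s*np.cos(np.radians(t[2])))/1e3])[0].round() for s in(-60,35)])
```

```text
corner y 311.6 z 89.7  x 0.5 [ 0.5 -0.4  4.2] yaw -97.07691871560402 j [ 0.54  0.66  0.28  1.19 -0.   -0.91]
0.8 [186.6, 192.9, 27.3, 11.1] [  0.2691558 141.2791398]
[295. 150.  73.] [array([189., 179.]), array([175., 166.])]
[301. 122.  84.] [array([189., 183.]), array([175., 174.])]
[302. 112.  88.] [array([189., 185.]), array([175., 177.])]
```

Force is falling, which suggests passing dead centre, but the height is lower than the listed lock position. I'll check by projecting the handle pixels onto the press's y–z plane.

```bash
cat > hp.py <<'E'
from path import *
def yz(C,uv):
    c,f,o,r=C; d=(np.atleast_2d(uv)-[c['cx'],c['cy']])/f; s=d.copy()
    for _ in range(20): s=d/(1+c['k1']*(s**2).sum(1,keepdims=True))
    v=np.c_[s[:,0],-s[:,1],-np.ones(len(s))]@r.T
    n=np.r_[ey[1],-ey[0],0]; p0=np.r_[P0,0]
    W=o+v*(((p0-o)@n)/(v@n))[:,None]
    return np.c_[(W[:,:2]-P0)@ey,W[:,2]]*1e3
C=cam('scene'); im=bot.camera('scene').astype(int)
red=(im[...,0]>110)&(im[...,1]<.45*im[...,0])&(im[...,2]<.45*im[...,0]); red[:140]=0;red[230:]=0;red[:,:150]=0;red[:,225:]=0
def rep(red):
    ys,xs=np.nonzero(red); Y=yz(C,np.c_[xs,ys]); (c,s,a)=cv2.minAreaRect(Y.astype(np.float32))
    print(len(xs),'px',xs.min(),xs.max(),ys.min(),ys.max(),'centre yz',np.round(c),np.round(s),a,'range',Y.min(0).round(),Y.max(0).round())
rep(red); now()
i0=cv2.imread('pics/scene1.png')[:,:,::-1].astype(int)
r0=(i0[...,0]>110)&(i0[...,1]<.45*i0[...,0])&(i0[...,2]<.45*i0[...,0]); r0[:140]=0;r0[230:]=0;r0[:,:150]=0;r0[:,225:]=0
rep(r0)
E
python3 hp.py
```

```text
96 px 173 224 186 194 centre yz [188. 105.] [ 31. 354.] 72.68247985839844 range [24. 51.] [358. 172.]
corner y 311.6 z 89.6  x 0.5 [-0.7 -0.7  3. ] yaw -97.07776418216294 j [ 0.54  0.66  0.28  1.19 -0.   -0.91]
171 px 195 224 151 189 centre yz [107. 208.] [120. 149.] 80.365478515625 range [ 24. 139.] [188. 261.]
```

```bash
sed -i "s/red\[:,225:\]=0/red[:,212:]=0/;s/r0\[:,225:\]=0/r0[:,212:]=0/" hp.py; python3 hp.py
```

```text
88 px 173 192 186 194 centre yz [289.  72.] [ 23. 141.] 80.96572875976562 range [221.  53.] [358.  95.]
corner y 311.6 z 89.5  x 0.5 [-0.7  0.4  4.1] yaw -97.07839584114342 j [ 0.54  0.66  0.28  1.19 -0.   -0.91]
169 px 195 203 151 184 centre yz [154. 200.] [118.  44.] 74.90475463867188 range [140. 139.] [188. 261.]
```

The handle is now below the listed lock height and slopes slightly down outward, so I've pressed past the stop. I'll back off and see where it settles.

Request:
{"op": "drive_tool", "data": {
  "rows": [
    {"dx": 0, "dy": 0, "dz": -0.2, "wx": 0, "wy": 0, "wz": 0, "hand": 0},
    {"dx": 0, "dy": 0, "dz": -0.5, "wx": 0, "wy": 0, "wz": 0, "hand": 0},
    {"dx": 0, "dy": 0, "dz": -1, "wx": 0, "wy": 0, "wz": 0, "hand": 0},
    {"dx": 0, "dy": 0, "dz": -1, "wx": 0, "wy": 0, "wz": 0, "hand": 0}
  ]
}}

```text
clock: 25.7
eef_pos: [0.5788, 0.3438, 0.1195]
tool_rot: [-0.662, 0.749, -0.001, 0.004]
ft_force: [1.2, 0.4, 1.0]
grip_width: -0.0001
grasp_force: 0.0
```

```bash
cat >> hp.py <<'E'
ga=bot.outline_of('scene','clamp_arm')[:1]
for d in ga:
    ys,xs=np.nonzero(d['region']); Y=yz(C,np.c_[xs,ys]); print('arm',d['extent'],Y.min(0).round(),Y.max(0).round())
    # upper envelope over the bed
    for y in range(-20,340,20):
        k=abs(Y[:,0]-y)<6
        if k.any(): print(y,Y[k,1].min().round(),Y[k,1].max().round(),end=' | ')
E
python3 hp.py
```

```text
105 px 172 191 177 188 centre yz [293. 102.] [ 26. 134.] 88.91019439697266 range [226.  88.] [360. 115.]
corner y 312.0 z 141.3  x 1.3 [-0.2  0.1 -0.6] yaw -97.08218195921106 j [ 0.54  0.63  0.36  1.3  -0.   -0.91]
169 px 195 203 151 184 centre yz [154. 200.] [118.  44.] 74.90475463867188 range [140. 139.] [188. 261.]
arm [203.2, 194.1, 60.7, 40.9] [-22.  51.] [361. 128.]
-20 88.0 117.0 | 0 74.0 128.0 | 20 68.0 124.0 | 40 88.0 121.0 | 60 86.0 120.0 | 80 84.0 118.0 | 100 79.0 116.0 | 120 75.0 118.0 | 140 84.0 120.0 | 160 51.0 120.0 | 180 77.0 120.0 | 200 79.0 117.0 | 220 78.0 115.0 | 240 78.0 115.0 | 260 84.0 115.0 | 280 85.0 113.0 | 300 85.0 114.0 | 320 85.0 116.0 |
```

The handle sprang back to level (88.9°, locked) with the arm level over the cleat. I'll retreat and verify the board.

Request:
{"op": "drive_tool", "data": {
  "rows": [
    {"dx": 0, "dy": 0, "dz": -1, "wx": 0, "wy": 0, "wz": 0, "hand": 0},
    {"dx": 0, "dy": 0, "dz": -2, "wx": 0, "wy": 0, "wz": 0, "hand": 0},
    {"dx": 1, "dy": 0, "dz": -3, "wx": 0, "wy": 0, "wz": 0, "hand": 0},
    {"dx": 2, "dy": 0, "dz": -3, "wx": 0, "wy": 0, "wz": 0, "hand": 0},
    {"dx": 3, "dy": 0, "dz": -3, "wx": 0, "wy": 0, "wz": 0, "hand": 0},
    {"dx": 4, "dy": 0, "dz": -3, "wx": 0, "wy": 0, "wz": 0, "hand": 0},
    {"dx": 5, "dy": 0, "dz": -3, "wx": 0, "wy": 0, "wz": 0, "hand": 0},
    {"dx": 5.6, "dy": 0, "dz": -3, "wx": 0, "wy": 0, "wz": 0, "hand": 0},
    {"dx": 6, "dy": 0, "dz": -3, "wx": 0, "wy": 0, "wz": 0, "hand": 0},
    {"dx": 6, "dy": 0, "dz": -3, "wx": 0, "wy": 0, "wz": 0, "hand": 0},
    {"dx": 6, "dy": 0, "dz": -3, "wx": 0, "wy": 0, "wz": 0, "hand": 0}
  ]
}}

```text
clock: 26.9
eef_pos: [0.5391, 0.0447, 0.2637]
tool_rot: [-0.662, 0.75, 0.001, -0.0]
ft_force: [-0.3, 0.9, -0.7]
grip_width: -0.0006
grasp_force: 0.0
```

```bash
python3 hp.py
python3 - <<'E'
from path import *
bot.camera('wrist');bot.camera('wrist');now()
C=cam('wrist');im=bot.camera('wrist'); ex=np.array([ey[1],-ey[0]])
def q(t,z,n='wrist'):
    for d in bot.outline_of(n,t)[:1]:
        ys,xs=np.nonzero(d['region']);W=unproj(C,np.c_[xs,ys],z)[:,:2]-P0;P=np.c_[W@ex,W@ey]*1e3
        print(t,round(d['score'],2),np.round(d['extent']),[np.round(v,1) for v in cv2.minAreaRect(P.astype(np.float32))],P.min(0).round(1),P.max(0).round(1))
q('press_board',.042); q('clamp_foot',.078); q('clamp_arm',.1); q('zigzag',.03)
C=cam('top');bot.camera('top')
for t in('cross_disc','arrow_part'):
    d=bot.outline_of('top',t)[0];ys,xs=np.nonzero(d['region']);print(t,unproj(C,[xs.mean(),ys.mean()],.012).round(3))
E
```

```text
105 px 172 191 177 188 centre yz [293. 102.] [ 26. 134.] 88.91019439697266 range [226.  88.] [360. 115.]
corner y 11.6 z 287.9  x -0.3 [-0.9  0.1 -0.3] yaw -97.06897845623364 j [ 0.08  0.31  0.24  1.5   0.   -1.36]
169 px 195 203 151 184 centre yz [154. 200.] [118.  44.] 74.90475463867188 range [140. 139.] [188. 261.]
arm [203.1, 194.3, 61.4, 39.4] [-22.  47.] [361. 128.]
-20 84.0 117.0 | 0 74.0 128.0 | 20 68.0 121.0 | 40 88.0 119.0 | 60 86.0 119.0 | 80 88.0 115.0 | 100 83.0 112.0 | 120 83.0 118.0 | 140 88.0 120.0 | 160 47.0 120.0 | 180 79.0 120.0 | 200 79.0 121.0 | 220 81.0 117.0 | 240 82.0 117.0 | 260 84.0 117.0 | 280 85.0 117.0 | 300 83.0 114.0 | 320 82.0 116.0 | corner y 12.5 z 288.3  x -0.1 [ 0.3  0.4 -0. ] yaw -96.96663203837718 j [ 0.08  0.31  0.24  1.5   0.   -1.36]
press_board 0.91 [277. 172.  83. 111.] [array([0.1, 2.4]), array([ 99.8, 142.9]), np.float64(0.1)] [-49.7 -69.2] [50.1 73.8]
clamp_foot 0.62 [281. 192.   3.  11.] [array([-0.1, 16.3]), array([ 7.2, 13.6]), np.float64(0.1)] [-3.7  9.4] [ 3.5 23.1]
clamp_arm 0.85 [278. 268.  23. 209.] [array([  0.5, 124.5]), array([286.5,  22.7]), np.float64(89.7)] [-11.4 -18.7] [ 11.3 267.7]
cross_disc [[ 0.619 -0.334  0.012]]
arrow_part [[ 0.455 -0.402  0.012]]
```

Board is square at about (0, +1) mm, the clamp arm is level and locked, and the disc and arrow castings are unmoved. Handing in.

```bash
python3 -c "
from workcell import bot
print(bot.job_done())"
```

```text
the job is handed in; nothing more can be done
None
```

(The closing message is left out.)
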